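# Lock the casting mould with the key from the tool rack

### The arm

A 6-joint arm with a two-finger parallel gripper is mounted at the origin on a cart in front of the work surface, level with it; the furniture and walls round the work are solid. World frame = base frame: x ahead of the robot, y to its left, z up, the work surface at z = 0. Lengths are in m, angles in rad, forces in N, time in s.
With the tool pointing down it reaches from about 0.35 to 0.775 m from the base axis. Payload 5.5 kg.
Tool frame: the origin (TCP) lies between the finger pads; the fingertips stand 22 mm ahead of it and the grasp point (between the pads) lies 3 mm ahead of it; z points along the fingers, y is the line along which they close (so a half turn about z gives the same grasp; the last joint's range is limited). The gripper opens to 85 mm and grips with 20 to 120 N. Pads are 22 mm wide; open, the fingers measure 114 mm over their backs; the gripper's body (76 mm by 85 mm) begins 54 mm behind the grasp point. The pads swing forward as they close: fully open they stand 13 mm farther back than shut.
Start: joints at [-1.37, 0.313, 0.046, 1.304, 0, 1.431], TCP at [0.192, -0.542, 0.253] pointing down, gripper open.
Joint ranges: [-2.76, 2.76], [-0.86, 1.69], [-1.03, 1.26], [-2.2, 2.34], [-1.47, 1.5], [-3.14, 3.14]. Speed limits (rad/s): [2.57, 2.57, 3.14, 3.14, 3.14, 3.14].

### API

Orientations are given as a unit quaternion [w, x, y, z].
In Python, from workcell import env gives the robot as it stands.
- The arm moves only by the tool nudge_tcp, called after "Emit:" in YAML: its name, and indented under it one key for each argument. Schema: {"type":"object","properties":{"increments":{"type":"string"},"finger_gap":{"type":"number"},"clamp_n":{"type":"number"},"only":{"type":"string"},"quiet":{"type":"boolean"},"lines":{"type":"string"}},"required":["increments"],"additionalProperties":false}. increments is a string of 1 to 8 rows, parted by semicolons, with the numbers parted by spaces; each row has 6 numbers: dx, dy, dz in m, then a rotation vector rx, ry, rz in rad; each row is the pose to reach, as a shift and turn from the pose commanded when the call began, along the tool's axes at that moment; what a row does not reach only later rows make up. A row lasts 1/8 s, in which the tool goes at most 0.0625 m and 0.188 rad, less where a joint would pass 70% of its speed; a pose out of reach is approached as far as the arm can. finger_gap is the finger opening in m, set as the call begins (left out keeps the last). The fingers move at their own pace and stop on an object; clamp_n is the grip in N (left out, the last holds). Time passes only in rows, so rows that do not move let the fingers close. The tool returns the time, the measured TCP pose, the force, the opening and the grip force at its end. only (a regular expression) keeps the lines of the reply that match it, lines (a string "A,B") keeps lines A to B, and quiet returns only ok. Input that does not fit is refused with a message, and nothing moves.
- env.get_state(): the state, without advancing time (a new reading comes with each control period).
- env.read_camera(name): name is "side" or "top" or "wrist"; returns a dict with "image" (420x560x3 uint8, red, green, blue), "K" (3x3 intrinsics, pixels), "R" (3x3) and "t" (3): a world point X has camera coordinates R X + t. Camera axes: x right, y down, z forward; pixel columns grow to the right and rows downward; lengths in m; the calibration is good to about 2 mm. A picture is of the moment at which its call begins. There is no depth.
- env.hand_in(): hands the job in; it is judged then, once.
The state is a dict: "clock": time; "joint_pos": joint angles; "qvel": joint speeds; "tau": joint torques, N m; "tcp_pos": TCP position; "orientation": TCP orientation; "wrist_force": force on the tool from outside, world axes, zero at the start; "ft_torque": the same for the moment, N m; "finger_gap": finger opening in m; "grip_force": force on a finger pad.
Only numpy, scipy, OpenCV 4.12 (cv2) and the standard library are available. Lean on these libraries where they do the work, as an engineer would, in place of code of your own. Each camera call takes 0.05 s, during which the arm holds its last target. There are 200 camera calls.

### The job

Get the two-part plaster mould ready for pouring: lift the large square-socket T-key up off its hook on the rack, and with it turn the square-headed screws at both ends of the mould frame clockwise until each clamp dog lies over the upper mould half and is home against its stop. Then hang the key back on the free hook as it hung before and let go. Turn the screws only with that key, leave the other two hanging tools and the things standing around where they are, and do not shift the upper mould half.

Things in the scene. Friction and masses are not known exactly. Their poses are not given: they have to be found in the camera images.
- key_large: The right key: dark steel T-key with the LARGE square socket. Origin at the centre of its cross bar (76 long along y, 14 wide, 14 high), z up; the 12 mm shaft runs to -z. 0.3 kg. Hangs with the bar across a hook's two prongs, y along the rack's y. Take it by the middle of the bar, between the prongs, fingers closing along its x
- key_foot (a point): Centre of the open foot of the large key's socket, 100 mm below the bar's centre. Socket 29 mm square outside, 21 mm square inside, 22 mm deep; its flats are parallel to the bar, so it fits a screw head in four quarter turns, with about 0.18 rad of play
- key_small: Wrong key, leave it hanging: similar T-key with a smaller socket (20 mm wide outside, too small for the screws), bar 64 mm, foot 88 mm below the origin at the bar's centre
- pull_hook: Leave it hanging: T-handle with a thin rod bent to a hook at its foot, bar 70 mm, foot 96 mm below the origin at the bar's centre
- rack: Fixed plywood tool rack on the bench, 280 wide. Origin on the bench under the middle seat; x to the board (face 60 mm behind the seats, top 218 mm high), y along the three hooks, to the left. A hook is a pair of 6 mm prongs, 48 mm apart, turned up at the tips 21 mm in front of the seat and 10 mm above a hung bar's centre: raise a bar by over 20 mm to take it off
- hook_left (a point): Seat of the left hook (rack y = +90 mm): where the centre of a hung bar rests, 200 mm above the bench; axes as the rack's
- hook_mid (a point): Seat of the middle hook, as hook_left, at rack y = 0
- hook_right (a point): Seat of the right hook, as hook_left, at rack y = -90 mm. Which tool hangs on which hook varies; no hook is empty at the start
- mould_frame: Fixed grey metal frame with the lower plaster half, 226 (along its x) x 112 mm, its top parts 106 mm high. Origin at the centre of its underside on the bench; z up
- mould_top: Upper half of the mould, loose plaster block 104x84x30 mm with a 30 mm pouring hole, lying in the frame on the lower half. Origin at the centre of its underside (42 mm above the bench)
- dog_far (a joint): Clamp dog and captive screw, one piece, at the frame's +x end (80 mm from its centre), on a stiff hinge (0.2 Nm, stays where left): 0 = swung fully open, grows as the screw turns clockwise seen from above, 1.3 = home at the stop, the 50 mm dog pointing to the frame's centre over the upper half (rad). It does not rise or sink as it turns
- dog_near (a joint): The same at the frame's -x end
- head_far (a point): Point on the turning axis of dog_far at the upper edge of its 18 mm square screw head, 100 mm above the bench; a 6 mm blunt cone stands on top of it; the flats reach 15 mm down from it to a washer 27 mm across. Its x and y lie along the flats; the dog points to -x
- head_near (a point): The same for dog_near
- spray_bottle: Bystander: spray bottle with black trigger head, 56x121x252 mm, standing upright, loose; origin at the centre of its foot
- tall_jar: Bystander: tall glass jar with lid, 78 mm across, 180 mm high, loose; origin at the centre of its foot
- rubber_bowl: Bystander: green rubber mixing bowl, 126 mm across, 71 mm high, loose; origin at the centre of its foot

How it is judged:
By the outcome, as a careful person would: the job done as asked, in the order asked, and still so for the second after the job is handed in, with the robot touching nothing.
It also fails if it takes over 61 s, if anything falls off the work surface, if the arm or the gripper's body presses on something with over 40 N, if the wrist force passes 120 N, or if a joint passes its speed limit or range.

## Working session

There is one attempt and no reset: what is moved stays moved. The work goes in short steps, Python scripts to look and compute and a tool call to move; the robot and the scene stay as the last step left them, time stands still between calls to the robot, and variables do not carry over. Pictures are saved under pics/ and viewed, at most 10 in all, crops included, and the job is handed in when it is done.

```bash
ls; mkdir -p pics; python3 - <<'E'
from workcell import env
import cv2
for n in ["side","top"]:
    c=env.read_camera(n); cv2.imwrite(f"pics/{n}0.png",c["image"][:,:,::-1]); print(n,c["K"].tolist(),c["R"].round(4).tolist(),c["t"].round(4).tolist())
    import numpy as np; print(-c["R"].T@c["t"])
s=env.get_state(); print({k:s[k] for k in ["clock","tcp_pos","orientation","finger_gap"]})
E
```

```text
pics
workcell.py
side [[437.32344148278935, 0.0, 284.9061731969873], [0.0, 437.32344148278935, 199.44822794178143], [0.0, 0.0, 1.0]] [[-0.8425, -0.5385, 0.0173], [-0.3185, 0.4718, -0.8221], [0.4345, -0.6982, -0.569]] [0.5574, 0.1779, 1.1342]
[0.03338639 1.00806746 0.7819819 ]
top [[392.09732907396824, 0.0, 280.64669129441984], [0.0, 392.09732907396824, 213.82683596141783], [0.0, 0.0, 1.0]] [[-0.0276, -0.9994, -0.0227], [-0.9898, 0.0305, -0.1388], [0.1394, 0.0186, -0.9901]] [0.249, 0.5206, 0.9264]
[0.39300004 0.21570306 0.99507173]
{'clock': 0.1, 'tcp_pos': array([ 0.19209641, -0.54152201,  0.25249521]), 'orientation': array([-8.24773617e-04,  9.85518706e-01,  1.69564734e-01, -2.80368124e-05]), 'finger_gap': 0.08509363924189399}
```

View pics/side0.png

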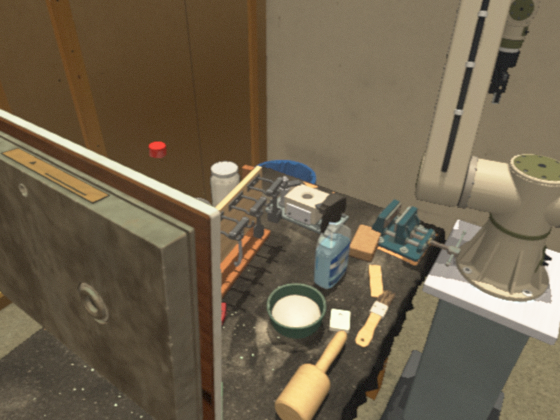

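View pics/top0.png

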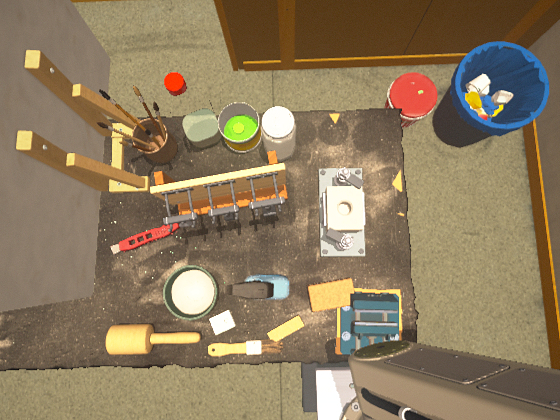

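The top view shows the rack at columns 155–285, rows 165–235, with hung bars near (182,218), (224,213) and (266,207). The mould frame is at columns 320–365, rows 168–255, with screws near (345,175) and (345,240). I'll enlarge both views.

```bash
python3 - <<'E'
import cv2,numpy as np
t=cv2.imread("pics/top0.png"); s=cv2.imread("pics/side0.png")
a=cv2.resize(t[150:270,140:380],(800,400),interpolation=cv2.INTER_CUBIC)
cv2.imwrite("pics/topc.png",a)
b=cv2.resize(s[150:300,200:360],(640,600),interpolation=cv2.INTER_CUBIC)
cv2.imwrite("pics/sidec.png",b)
E
```

```text
(no output)
```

View pics/topc.png

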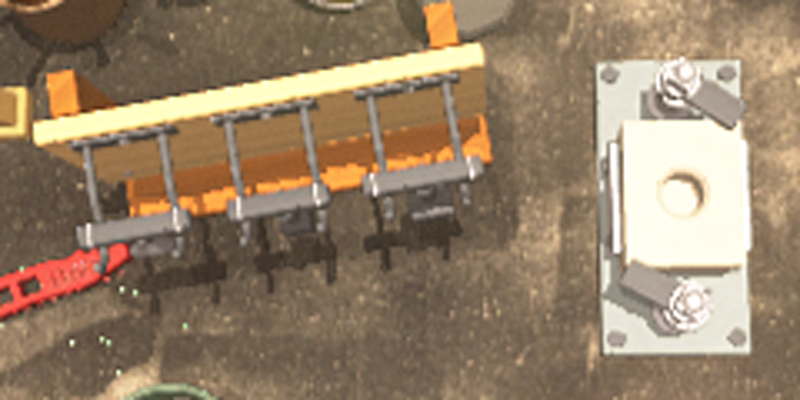

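View pics/sidec.png

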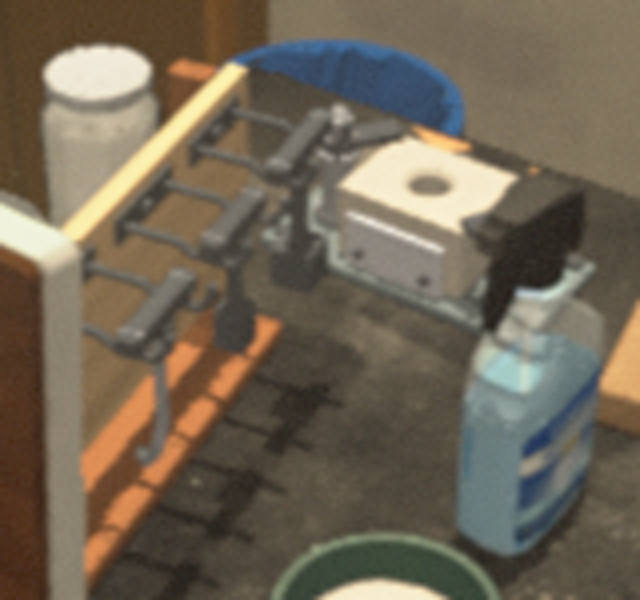

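The large key (longest bar) hangs on the right hook, crop (372,185)–(480,170). The far dog points right and down, the near dog left and up, so both need about 1 rad clockwise. Next I'll turn these pixels into world points.

```bash
cat > h.py <<'E'
import numpy as np, cv2, json
from workcell import env
from scipy.spatial.transform import Rotation as Ro
def cast(c,uv,z):
    d=c["R"].T@np.linalg.inv(c["K"])@np.array([uv[0],uv[1],1.]); o=-c["R"].T@c["t"]
    return o+d*(z-o[2])/d[2]
def proj(c,X):
    p=c["K"]@(c["R"]@np.asarray(X,float)+c["t"]); return p[:2]/p[2]
def tri(c1,u1,c2,u2):
    A=[];b=[]
    for c,u in((c1,u1),(c2,u2)):
        d=c["R"].T@np.linalg.inv(c["K"])@np.array([u[0],u[1],1.]); d/=np.linalg.norm(d);P=np.eye(3)-np.outer(d,d)
        A.append(P);b.append(P@(-c["R"].T@c["t"]))
    A=np.vstack(A);b=np.hstack(b);X=np.linalg.lstsq(A,b,rcond=None)[0];return X,np.linalg.norm(A@X-b)
def pose():
    s=env.get_state();q=s["orientation"];return s["tcp_pos"],Ro.from_quat([q[1],q[2],q[3],q[0]]).as_matrix(),s
def goto(p,yaw):
    """row to reach world TCP p with tool y axis at world angle yaw (mod pi), pointing down"""
    t,R,s=pose(); best=None
    for k in (0,1):
        y=yaw+np.pi*k; Y=np.array([np.cos(y),np.sin(y),0]);Z=np.array([0,0,-1.]);G=np.c_[np.cross(Y,Z),Y,Z]
        rv=Ro.from_matrix(R.T@G).as_rotvec()
        if best is None or np.linalg.norm(rv)<np.linalg.norm(best): best=rv
    print("row",(R.T@(np.array(p)-t)).round(4).tolist(),best.round(3).tolist(),"j6",s["joint_pos"][5].round(2),"toolYyaw",np.arctan2(R[1,1],R[0,1]).round(3))
E
python3 - <<'E'
from h import *
c=env.read_camera("top");sd=env.read_camera("side")
g=lambda u,v:(140+(u+.5)*.3-.5,150+(v+.5)*.3-.5)
ms=lambda u,v:(200+(u+.5)/4-.5,150+(v+.5)/4-.5)
for n,a,z in [("barR a",(366,187),.207),("barR b",(481,171),.207),("mid a",(231,211),.207),("mid b",(327,197),.207),("L a",(80,238),.207),("L b",(187,221),.207),("far",(682,72),.106),("near",(692,300),.106),("hole",(683,193),.072),("blk",(622,122),.072),("blk",(745,122),.072),("blk",(748,266),.072),("blk",(624,267),.072),
 ("rackL",(34,128),.218),("rackR",(483,46),.218)]:
    print(n,cast(c,g(*a),z).round(4))
print("far tri",tri(c,g(682,72),sd,ms(340,112)))
print("hole tri",tri(c,g(683,193),sd,ms(431,183)))
E
```

```text
barR a [0.5226 0.2937 0.207 ]
barR b [0.5303 0.2231 0.207 ]
mid a [0.5103 0.3766 0.207 ]
mid b [0.5171 0.3177 0.207 ]
L a [0.4965 0.4694 0.207 ]
L b [0.5049 0.4037 0.207 ]
far [0.6132 0.0823 0.106 ]
near [0.4546 0.0835 0.106 ]
hole [0.5334 0.0809 0.072 ]
blk [0.5863 0.122  0.072 ]
blk [0.5834 0.0341 0.072 ]
blk [0.4798 0.0379 0.072 ]
blk [0.4817 0.1252 0.072 ]
rackL [0.5636 0.4951 0.218 ]
rackR [0.6058 0.2195 0.218 ]
far tri (array([0.61318616, 0.08175229, 0.10385609]), np.float64(0.0008881679762826101))
hole tri (array([0.53377274, 0.08077036, 0.07029434]), np.float64(0.00024240419858444372))
```

```bash
python3 - <<'E'
from h import *
c=env.read_camera("top")
for uv in [(235,290),(288,288)]: print("bottle",cast(c,uv,.24).round(3), cast(c,uv,.1).round(3))
print("vice",cast(c,(340,300),.06).round(3))
goto([.5265,.2584,.33],.147)
goto([.36,-.14,.33],.147)
E
```

```text
bottle [0.356 0.321 0.24 ] [0.349 0.34  0.1  ]
bottle [0.357 0.22  0.24 ] [0.35  0.221 0.1  ]
vice [0.318 0.101 0.06 ]
row [0.5826, -0.6424, -0.0765] [-0.001, -0.001, -1.377] j6 1.43 toolYyaw -1.23
row [0.2925, -0.3226, -0.0768] [-0.001, -0.001, -1.377] j6 1.43 toolYyaw -1.23
```

Emit:
nudge_tcp:
  increments: "0.01 -0.02 -0.04 0 0 -0.1;0.03 -0.05 -0.077 0 0 -0.28;0.07 -0.09 -0.077 0 0 -0.46;0.11 -0.13 -0.077 0 0 -0.64;0.15 -0.17 -0.077 0 0 -0.82;0.20 -0.22 -0.077 0 0 -1.0;0.25 -0.27 -0.077 0 0 -1.19;0.2925 -0.3226 -0.0768 0 0 -1.377"
  finger_gap: 0.04
  clamp_n: 60

```text
clock: 1.25
tcp_pos: [0.353, -0.1585, 0.3302]
orientation: [0.001, 0.652, 0.758, 0.0]
wrist_force: [1.2, -0.0, 0.1]
finger_gap: 0.0397
grip_force: 0.0
```

```bash
python3 - <<'E'
from h import *
goto([.50,.08,.34],0.147)
E
```

```text
row [0.2138, 0.1811, -0.0097] [0.001, 0.001, 0.004] j6 0.79 toolYyaw 0.151
```

Emit:
nudge_tcp:
  increments: "0.04 0.03 0 0 0 0;0.08 0.07 0 0 0 0;0.12 0.1 -0.01 0 0 0;0.16 0.14 -0.01 0 0 0;0.214 0.181 -0.01 0 0 0;0.214 0.181 -0.01 0 0 0;0.214 0.181 -0.01 0 0 0"

```text
clock: 2.12
tcp_pos: [0.5005, 0.078, 0.3398]
orientation: [-0.0, 0.653, 0.757, -0.001]
wrist_force: [-1.0, -1.2, 0.0]
finger_gap: 0.0402
grip_force: 0.0
```

```bash
python3 - <<'E'
from h import *
for n in ["wrist"]:
    c=env.read_camera(n); cv2.imwrite("pics/w1.png",c["image"][:,:,::-1]); np.savez("w1.npz",**c)
    for X in [(.613,.082,.103),(.4546,.0835,.103),(.534,.081,.072)]: print(proj(c,X).round(1))
    print((-c["R"].T@c["t"]).round(3), c["K"][0,0]); print(pose()[0])
goto([.5265,.2584,.25],.147)
E
```

```text
[383.8 182.9]
[246.2 161.4]
[313.5 168. ]
[0.49  0.159 0.46 ] 321.6720751268835
[0.50022207 0.07724667 0.33994365]
row [0.1755, 0.0522, 0.0898] [-0.001, 0.0, -0.002] j6 1.42 toolYyaw 0.145
```

View pics/w1.png

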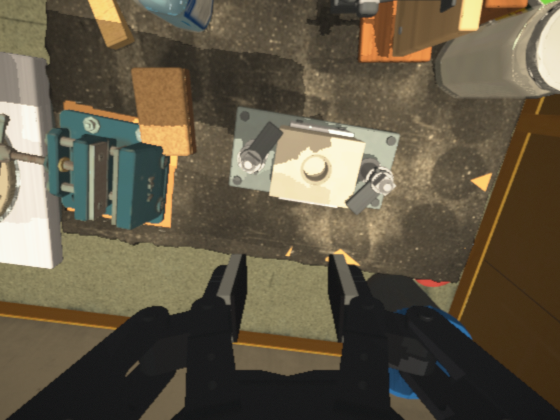

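The wrist view shows the near head near (250,160), the far head near (382,181), and the plate corners. I'll enlarge this crop.

```bash
python3 - <<'E'
import cv2
a=cv2.imread("pics/w1.png")[95:220,220:410]
cv2.imwrite("pics/w1c.png",cv2.resize(a,None,fx=4,fy=4,interpolation=cv2.INTER_CUBIC))
E
```

```text
(no output)
```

View pics/w1c.png

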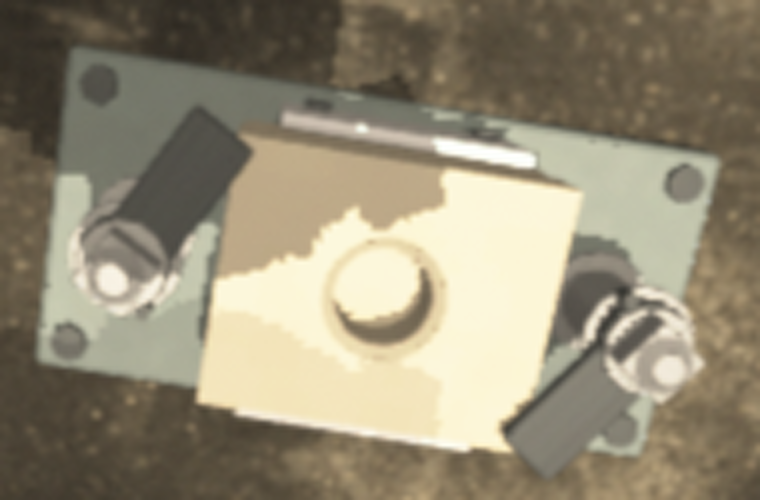

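The cone tips are at crop (110,283) near and (671,370) far. The dog edges and plate edges are clear enough to give directions.

```bash
python3 - <<'E'
from h import *
c=dict(np.load("w1.npz"))
g=lambda u,v:(220+(u+.5)/4-.5,95+(v+.5)/4-.5)
P=lambda a,z:cast(c,g(*a),z)[:2]
n,f=P((109,283),.106),P((671,370),.106); print(n.round(4),f.round(4),np.linalg.norm(f-n))
an=lambda a,b,z:np.arctan2(*(P(b,z)-P(a,z))[::-1]).round(3)
print("axis n->f",np.arctan2(*(f-n)[::-1]).round(3),"plate",an((70,48),(720,157),.01),an((40,362),(640,455),.01),"block",an((245,128),(582,190),.072),an((200,403),(513,450),.072))
print("hole",P((385,298),.072))
print("near dog",an((120,225),(198,106),.085),an((185,245),(250,150),.085),"end",P((225,128),.085))
print("far dog",an((605,345),(503,430),.085),an((635,400),(550,478),.085),"end",P((527,453),.085))
E
```

```text
[0.4561 0.0798] [0.6172 0.0784] 0.16108605492508118
axis n->f -0.009 plate -0.013 -0.013 block -0.031 -0.009
hole [0.53710816 0.08007555]
near dog 1.112 1.106 end [0.48195125 0.12446002]
far dog -2.248 -2.185 end [0.58734102 0.04123585]
```

Emit:
nudge_tcp:
  increments: "0.06 0.015 0 0 0 0;0.12 0.035 0 0 0 0;0.1745 0.0535 0 0 0 0;0.1745 0.0535 0.04 0 0 0;0.1745 0.0535 0.07 0 0 0;0.1745 0.0535 0.07 0 0 0"

```text
clock: 2.92
tcp_pos: [0.527, 0.256, 0.2681]
orientation: [-0.001, 0.655, 0.756, -0.002]
wrist_force: [-0.5, -0.1, -0.1]
finger_gap: 0.0401
grip_force: 0.0
```

```bash
python3 - <<'E'
from h import *
c=env.read_camera("wrist"); cv2.imwrite("pics/w2.png",c["image"][:,:,::-1]); np.savez("w2.npz",**c)
p,R,s=pose();print(p)
for n,X in {"tcp":p+R@[0,0,.003],"seatR":(.528,.257,.207)}.items(): print(n,proj(c,X).round(1))
goto([.528,.257,.203],.147)
E
```

```text
[0.52795304 0.2563546  0.27007163]
tcp [285.9 291.9]
seatR [286.9 234.5]
row [0.0007, 0.0003, 0.0671] [-0.002, 0.001, -0.004] j6 1.74 toolYyaw 0.143
```

View pics/w2.png

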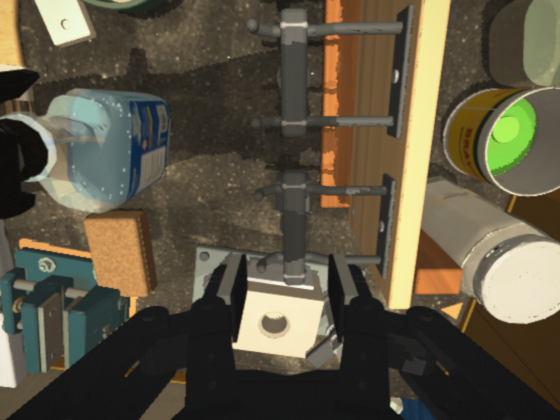

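The right bar spans rows 172–286 at column 293, so its centre is about (293,229). It sits cleanly between the fingers.

```bash
python3 - <<'E'
from h import *
c=dict(np.load("w2.npz"))
a,b=cast(c,(293,173),.207),cast(c,(293,286),.207)
print(a.round(4),b.round(4),np.linalg.norm(a-b),((a+b)/2).round(4))
m=(a+b)/2
goto([m[0],m[1],.203],.145)
E
```

```text
[0.526  0.2957 0.207 ] [0.5371 0.2215 0.207 ] 0.07497663844276245 [0.5315 0.2586 0.207 ]
row [0.0017, 0.004, 0.0671] [-0.002, 0.001, -0.002] j6 1.74 toolYyaw 0.143
```

Emit:
nudge_tcp:
  increments: "0.0015 0.003 0.035 0 0 0;0.0015 0.003 0.067 0 0 0;0.0015 0.003 0.067 0 0 0"

```text
clock: 3.35
tcp_pos: [0.5306, 0.2587, 0.2028]
orientation: [-0.001, 0.655, 0.756, -0.001]
wrist_force: [-0.1, -0.0, 0.8]
finger_gap: 0.0402
grip_force: 0.0
```

Emit:
nudge_tcp:
  increments: "0 0 0 0 0 0;0 0 0 0 0 0;0 0 0 0 0 0;0 0 0 0 0 0"
  finger_gap: 0.0
  clamp_n: 80

```text
clock: 3.85
tcp_pos: [0.5323, 0.26, 0.2059]
orientation: [0.001, 0.654, 0.756, 0.002]
wrist_force: [-1.0, -2.1, 6.8]
finger_gap: 0.0124
grip_force: 78.4
```

```bash
python3 - <<'E'
from h import *
p,R,s=pose();print(p,s["wrist_force"],s["finger_gap"],s["grip_force"])
E
```

```text
[0.53231224 0.26000497 0.20589741] [-0.95850932 -2.05688586  6.76459963] 0.012351945218408914 78.35733532905579
```

Emit:
nudge_tcp:
  increments: "0 0 -0.02 0 0 0;0 0 -0.04 0 0 0;0 0 -0.06 0 0 0;0 0 -0.08 0 0 0;0 0 -0.08 0 0 0"

```text
clock: 4.47
tcp_pos: [0.5321, 0.2603, 0.2852]
orientation: [0.001, 0.654, 0.756, 0.002]
wrist_force: [-0.4, -0.3, -2.4]
finger_gap: 0.0122
grip_force: 78.8
```

```bash
python3 - <<'E'
from h import *
for i in range(3):
    c=env.read_camera("top"); p,R,s=pose();print(p,s["wrist_force"],s["finger_gap"])
goto([.53,.26,.283],.147)
goto([.4555,.0817,.283],1.07)
goto([.4555,.0817,.283],-.5)
E
```

```text
[0.53158141 0.26016227 0.28376737] [-0.02888265 -0.42380726 -2.21006674] 0.011926488083751248
[0.53112738 0.26000648 0.28279844] [ 0.92888772  0.35396711 -3.38485395] 0.012217275358587909
[0.53082091 0.25987003 0.28223442] [-0.06620112  0.43378456 -3.74576148] 0.012173080569896392
row [0.0002, -0.0008, -0.0008] [-0.001, 0.0, -0.002] j6 1.75 toolYyaw 0.145
row [-0.1654, -0.1003, -0.0006] [-0.001, -0.0, -0.925] j6 1.75 toolYyaw 0.145
row [-0.1654, -0.1003, -0.0006] [-0.001, 0.001, 0.645] j6 1.75 toolYyaw 0.145
```

Emit:
nudge_tcp:
  increments: "-0.03 -0.02 0 0 0 -0.15;-0.065 -0.04 0 0 0 -0.33;-0.1 -0.06 0 0 0 -0.5;-0.135 -0.08 0 0 0 -0.68;-0.1654 -0.1003 0 0 0 -0.85;-0.1654 -0.1003 0 0 0 -0.925;-0.1654 -0.1003 0 0 0 -0.925"
  clamp_n: 110

```text
clock: 5.5
tcp_pos: [0.4553, 0.0814, 0.2824]
orientation: [-0.0, 0.249, 0.969, -0.0]
wrist_force: [0.5, 0.3, -2.5]
finger_gap: 0.0116
grip_force: 108.3
```

```bash
python3 - <<'E'
from h import *
o=[]
for n in ["top","wrist","side"]:
    c=env.read_camera(n); np.savez(n+"3.npz",**c); p,R,s=pose()
    print(n,p.round(4),proj(c,p+R@[0,0,.103]).round(1),proj(c,(.4555,.0817,.1)).round(1))
    u=proj(c,(.4555,.0817,.13)).round().astype(int); u=np.clip(u,[50,75],[510,345]); a=c["image"][u[1]-75:u[1]+75,u[0]-50:u[0]+50,::-1]; print(u)
    o.append(cv2.resize(a,None,fx=2.6,fy=4,interpolation=cv2.INTER_CUBIC) if 0 else cv2.resize(a,(266,399),interpolation=cv2.INTER_CUBIC))
cv2.imwrite("pics/m3.png",np.hstack(o))
goto([.4555,.0817,.283],1.07)
E
```

```text
top [0.4555 0.0817 0.2825] [353.3 236.6] [347.6 239.4]
[350 238]
wrist [0.4556 0.0819 0.2826] [286.6 211.4] [286.6 183.8]
[286 193]
side [0.4557 0.0821 0.2827] [334.3 171. ] [332.1 195.6]
[333 187]
row [0.0, -0.0004, -0.0003] [-0.0, -0.001, -0.001] j6 0.51 toolYyaw 1.069
```

View pics/m3.png

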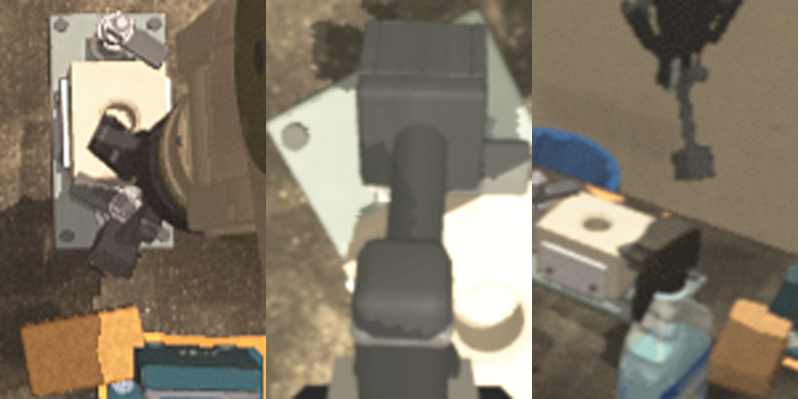

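The wrist panel shows the socket swung forward: its top face is at panel rows 60–185, well above the predicted foot row. So the key has pivoted in the pads about the closing axis. I'll quantify that.

```bash
python3 - <<'E'
from h import *
w=dict(np.load("wrist3.npz"));s=dict(np.load("side3.npz"))
p,R,_=pose()
bar=p+R@[0,0,.003]
print("bar proj wrist",proj(w,bar),"side",proj(s,bar),"top", end=' ')
# socket top-face centre: wrist panel ((358+487)/2-266, 122) ; side panel approx
gw=lambda u,v:(236+(u-266)/2.66,118+v/2.66); gs=lambda u,v:(283+(u-532)/2.66,112+v/2.66)
X,r=tri(w,gw(422,122),s,gs(692,150)); print("socktop",X,r,(R.T@(X-bar)).round(4))
for th in (0,-.1,-.2,-.3,-.4,-.5):
    d=R@[-np.sin(th),0,np.cos(th)]
    print(th,"top",proj(w,bar+.078*d).round(1),proj(s,bar+.078*d).round(1),"foot",proj(w,bar+.1*d).round(1),proj(s,bar+.1*d).round(1))
print("obs wrist",gw(422,122),"side",gs(692,150),gs(692,172))
f=[cv2.resize(c["image"][y:y+150,x:x+200,::-1],(400,300),interpolation=cv2.INTER_CUBIC) for c,x,y in ((env.read_camera("wrist"),186,118),(env.read_camera("side"),240,100))]
cv2.imwrite("pics/m4.png",np.hstack(f))
E
```

```text
bar proj wrist [286.54588157 288.03548825] side [337.46592674 137.33836084] top socktop [0.42096019 0.10623482 0.21135497] 0.0004998868368804538 [0.0421 0.0045 0.0683]
0 top [286.8 222.5] [335.  163.9] foot [286.8 211.4] [334.3 171. ]
-0.1 top [286.8 211.8] [336.6 165.1] foot [286.8 198.7] [336.4 172.6]
-0.2 top [286.8 201.3] [338.3 166. ] foot [286.8 186.1] [338.6 173.8]
-0.3 top [286.8 191. ] [340.  166.7] foot [286.8 173.6] [340.7 174.7]
-0.4 top [286.7 180.9] [341.7 167.1] foot [286.8 161.1] [342.9 175.3]
-0.5 top [286.7 171. ] [343.4 167.2] foot [286.8 148.7] [345.1 175.5]
obs wrist (294.6466165413534, 163.86466165413532) side (343.1503759398496, 168.39097744360902) (343.1503759398496, 176.66165413533832)
```

View pics/m4.png

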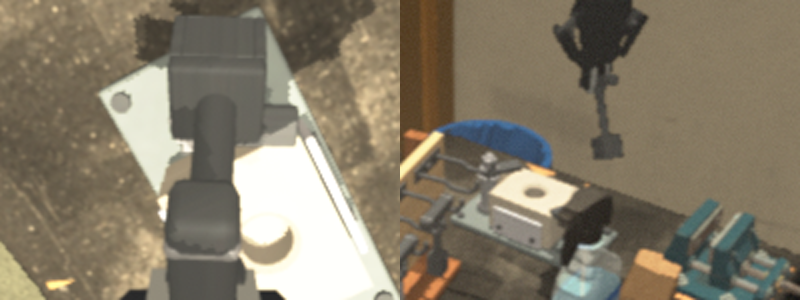

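The two views agree: the key has swung about 0.5 rad in the pads, with the foot toward tool +x. I'll ease the grip so it swings back to plumb, and check numerically.

```bash
cat > edge.py <<'E'
from h import *
def tilt(save=None,cols=(275,318)):
    c=env.read_camera("wrist"); p,R,s=pose(); bar=p+R@[0,0,.003]
    g=cv2.cvtColor(c["image"],cv2.COLOR_RGB2GRAY)
    print("tcp",p.round(4),"F",s["wrist_force"].round(1),"gap",round(s["finger_gap"],4),"grip",round(s["grip_force"],1))
    pr=np.median(g[:,285:300],axis=1).astype(int); print("profile 100..298 step3",pr[100:300:3].tolist())
    if save: np.savez(save,**c)
    return c
if __name__=="__main__":
    import sys
    c=tilt(sys.argv[1]); 
    if len(sys.argv)>2:
        o=np.load(sys.argv[2])["image"]; d=(cv2.absdiff(o,c["image"]).max(2)>30).astype(np.uint8); d=cv2.morphologyEx(d,cv2.MORPH_OPEN,np.ones((3,3)))
        n,_,st,_=cv2.connectedComponentsWithStats(d); print(st[1:][st[1:,4]>40].tolist())
E
python3 edge.py a0.npz
```

```text
tcp [0.4558 0.0822 0.2829] F [-0.6  0.3 -3. ] gap 0.0116 grip 108.3
profile 100..298 step3 [89, 84, 83, 80, 80, 81, 76, 74, 74, 93, 93, 93, 93, 94, 93, 99, 94, 105, 112, 105, 104, 103, 93, 91, 91, 91, 91, 92, 91, 91, 91, 89, 91, 90, 89, 84, 76, 90, 93, 94, 96, 97, 98, 108, 118, 113, 105, 100, 89, 133, 85, 85, 85, 85, 85, 85, 85, 84, 85, 84, 84, 85, 85, 84, 84, 84, 84]
```

Emit:
nudge_tcp:
  increments: "0 0 0 0 0 0;0 0 0 0 0 0;0 0 0 0 0 0;0 0 0 0 0 0"
  clamp_n: 40

```text
clock: 6.3
tcp_pos: [0.4558, 0.0818, 0.2831]
orientation: [0.0, 0.248, 0.969, -0.0]
wrist_force: [-1.2, 0.4, -2.9]
finger_gap: 0.0117
grip_force: 108.3
```

```bash
python3 edge.py a1.npz a0.npz
```

```text
tcp [0.4558 0.0818 0.2832] F [ 0.1  0.2 -3.2] gap 0.0121 grip 108.3
profile 100..298 step3 [88, 85, 83, 79, 80, 81, 76, 74, 74, 92, 93, 93, 93, 93, 93, 99, 93, 104, 112, 103, 103, 103, 93, 91, 90, 90, 91, 91, 91, 91, 91, 89, 90, 89, 83, 83, 75, 90, 92, 94, 95, 96, 98, 107, 118, 112, 105, 97, 88, 133, 84, 84, 85, 84, 84, 85, 84, 84, 84, 84, 84, 84, 84, 84, 84, 83, 84]
[]
```

Emit:
nudge_tcp:
  increments: "0 0 0 0 0 0;0 0 0 0 0 0;0 0 0 0 0 0;0 0 0 0 0 0"
  clamp_n: 25

```text
clock: 6.85
tcp_pos: [0.4558, 0.0818, 0.2831]
orientation: [0.0, 0.248, 0.969, -0.0]
wrist_force: [0.6, 0.5, -2.8]
finger_gap: 0.0115
grip_force: 108.3
```

```bash
python3 edge.py a2.npz a1.npz
```

```text
tcp [0.4558 0.0818 0.2831] F [-0.8 -0.2 -2.9] gap 0.0118 grip 108.3
profile 100..298 step3 [88, 85, 83, 79, 80, 81, 75, 74, 75, 93, 92, 93, 93, 93, 93, 99, 93, 104, 112, 103, 104, 103, 93, 91, 90, 91, 91, 91, 91, 91, 91, 88, 90, 89, 83, 83, 75, 90, 92, 94, 95, 96, 98, 107, 118, 112, 105, 99, 89, 132, 85, 84, 85, 85, 84, 84, 85, 84, 84, 84, 84, 84, 84, 84, 84, 84, 84]
[]
```

Emit:
nudge_tcp:
  increments: "0 0 0 0 0 0;0 0 0 0 0 0;0 0 0 0 0 0"
  finger_gap: 0.0
  clamp_n: 30

```text
clock: 7.28
tcp_pos: [0.4558, 0.0818, 0.2831]
orientation: [0.0, 0.248, 0.969, -0.0]
wrist_force: [-0.8, -0.5, -3.0]
finger_gap: 0.0115
grip_force: 108.3
```

```bash
python3 edge.py a3.npz a2.npz
```

```text
tcp [0.4558 0.0818 0.2831] F [ 0.2 -0.2 -2.9] gap 0.0117 grip 108.3
profile 100..298 step3 [87, 85, 84, 79, 81, 81, 76, 74, 74, 92, 93, 93, 93, 93, 93, 99, 93, 104, 111, 103, 103, 103, 93, 91, 91, 91, 91, 91, 91, 91, 91, 88, 90, 89, 84, 83, 75, 90, 92, 94, 95, 97, 98, 108, 118, 113, 105, 100, 89, 132, 85, 85, 84, 85, 84, 84, 84, 84, 84, 84, 85, 84, 84, 84, 84, 84, 83]
[]
```

The gripper is self-locking, so the grip won't ease. Instead I'll tilt the tool to bring the key plumb, seat it on the head, and straighten the tool against the head if needed.

```bash
cat >> h.py <<'E'
def seat(head,h,kyaw,d=(.525,.056,.851)):
    """row that puts key foot (direction d in tool frame from grasp point) at head xy, foot height h, plumb, tool-y heading kyaw"""
    t,R,s=pose(); d=np.array(d)/np.linalg.norm(d)
    A=Ro.align_vectors([[0,0,1.]],[d])[0].as_matrix()
    rv=np.cross(d,[0,0,1]); rv=rv/np.linalg.norm(rv)*np.arctan2(np.linalg.norm(rv),d[2]); A=Ro.from_rotvec(rv).as_matrix()
    Y=np.array([np.cos(kyaw),np.sin(kyaw),0]);Z=np.array([0,0,-1.]);G=np.c_[np.cross(Y,Z),Y,Z]@A
    p=np.array([head[0],head[1],h+.1])-G@[0,0,.003]
    foot=t+R@(np.array([0,0,.003])+.1*d)
    print("foot now",foot.round(4),"row",(R.T@(p-t)).round(4).tolist(),Ro.from_matrix(R.T@G).as_rotvec().round(3).tolist(),"F",s["wrist_force"].round(1),"M",s["ft_torque"].round(2))
E
python3 -c "
from h import *
seat((.4555,.0812),.135,1.07)"
```

```text
foot now [0.4125 0.1119 0.1951] row [0.0016, -0.0005, 0.0456] [0.059, -0.552, -0.0] F [ 0.2 -0.2 -2.9] M [-0.03 -0.02  0.05]
```

Emit:
nudge_tcp:
  increments: "0 0 0 0.005 -0.04 0;0 0 0 0.013 -0.12 0;0 0 0 0.02 -0.21 0;0 0 0.005 0.03 -0.3 0;0.001 0 0.01 0.04 -0.39 0;0.001 0 0.015 0.05 -0.47 0;0.001 0 0.02 0.057 -0.53 0;0.0016 0 0.02 0.059 -0.552 0"

```text
clock: 8.32
tcp_pos: [0.4528, 0.083, 0.2623]
orientation: [0.257, 0.238, 0.932, -0.096]
wrist_force: [-0.1, 0.4, -2.8]
finger_gap: 0.0118
grip_force: 108.4
```

Emit:
nudge_tcp:
  increments: "0 0 0 0 0 0;0 0 0 0 0 0"

```text
clock: 8.57
tcp_pos: [0.4549, 0.0826, 0.2638]
orientation: [0.257, 0.239, 0.932, -0.095]
wrist_force: [-0.7, -0.1, -2.9]
finger_gap: 0.0116
grip_force: 108.4
```

```bash
python3 - <<'E'
from h import *
seat((.4555,.0812),.135,1.07)
o=[]
foot=np.array([.4555,.0812,.16])
for n,x,y,k in (("wrist",186,100,2),("side",290,110,4),("top",300,190,4)):
    c=env.read_camera(n);np.savez(n+"5.npz",**c)
    a=c["image"][y:y+600//k//1,x:x+ (400 if k==2 else 260)//k*1,::-1]
    a=c["image"][y:y+(200 if k==2 else 100),x:x+(200 if k==2 else 100),::-1]
    o.append(cv2.resize(a,(266,266) if k==2 else (266,266),interpolation=cv2.INTER_CUBIC)); print(n,proj(c,foot).round(1),proj(c,foot+[0,0,.1]).round(1),proj(c,(.4555,.0812,.106)).round(1))
cv2.imwrite("pics/m5.png",np.hstack(o))
E
```

```text
foot now [0.4562 0.0817 0.1612] row [0.0141, 0.0007, 0.0221] [0.0, 0.0, -0.001] F [-0.7 -0.1 -2.9] M [0.43 0.6  0.02]
wrist [293.5 141.3] [283.8 286.3] [296.6  95. ]
side [333.9 177.1] [337.  144.1] [332.3 193.7]
top [352.  237.3] [360.4 233.1] [348.3 239.2]
```

View pics/m5.png

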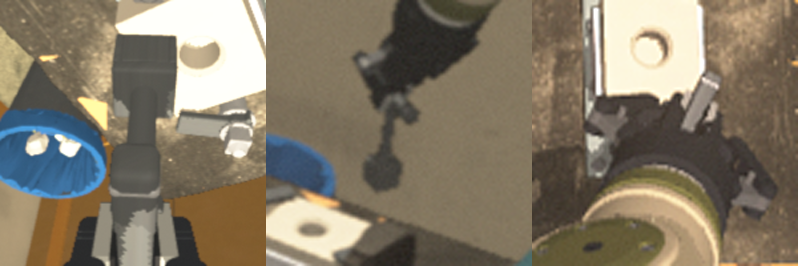

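The side panel puts the socket bottom at pixel (334,180) against the predicted foot (333.9,177), so the key is close to plumb. The wrist panel shows the socket centred on about column 296, with its front lower edge near row 127. I'll refine that numerically.

```bash
python3 - <<'E'
from h import *
w=dict(np.load("wrist5.npz")); p,R,_=pose()
g=cv2.cvtColor(w["image"],cv2.COLOR_RGB2GRAY)
for r in (131,140,150,160): print(r,g[r,262:332:2].tolist())
print("col",[(r,int(np.median(g[r,285:305]))) for r in range(116,156,2)])
foot=np.array([.4562,.0817,.1612]); X=R[:,0]*[1,1,0];X/=np.linalg.norm(X);Y=R[:,1]*[1,1,0];Y/=np.linalg.norm(Y)
h=.0145
for a,b,z in ((h,-h,0),(h,h,0),(h,-h,.022),(h,h,.022),(-h,-h,.022),(-h,h,.022)): print(a,b,z,proj(w,foot+a*X+b*Y+[0,0,z]).round(1))
E
```

```text
131 [148, 156, 159, 177, 153, 133, 86, 84, 83, 85, 84, 86, 86, 86, 86, 85, 86, 84, 85, 87, 86, 84, 88, 86, 87, 86, 83, 86, 146, 254, 254, 247, 251, 253, 254]
140 [153, 187, 175, 177, 160, 91, 87, 84, 84, 84, 85, 87, 84, 87, 85, 85, 85, 84, 86, 86, 85, 86, 88, 87, 87, 85, 86, 88, 111, 228, 167, 173, 177, 180, 181]
150 [190, 187, 197, 187, 116, 86, 89, 89, 87, 89, 89, 88, 87, 88, 88, 89, 91, 90, 90, 90, 90, 89, 89, 88, 88, 89, 88, 86, 96, 241, 251, 251, 242, 207, 186]
160 [215, 201, 199, 207, 119, 83, 86, 84, 87, 87, 85, 84, 85, 87, 87, 90, 88, 88, 89, 86, 87, 86, 87, 87, 87, 86, 87, 87, 157, 254, 255, 255, 255, 255, 255]
col [(116, 254), (118, 254), (120, 254), (122, 254), (124, 254), (126, 142), (128, 86), (130, 85), (132, 86), (134, 86), (136, 85), (138, 85), (140, 85), (142, 86), (144, 88), (146, 84), (148, 87), (150, 89), (152, 96), (154, 93)]
0.0145 -0.0145 0 [270.4 123.3]
0.0145 0.0145 0 [318.3 125. ]
0.0145 -0.0145 0.022 [266.9 147. ]
0.0145 0.0145 0.022 [318.5 148.9]
-0.0145 -0.0145 0.022 [270.6 182.7]
-0.0145 0.0145 0.022 [316.6 184.6]
```

```bash
python3 -c "
from h import *
seat((.4558,.0808),.11,1.07);seat((.4558,.0808),.088,1.07)"
```

```text
foot now [0.4562 0.0815 0.1609] row [0.0267, 0.0021, 0.0433] [-0.0, -0.0, -0.001] F [-0.2 -0.1 -2.4] M [0.46 0.63 0.01]
foot now [0.4562 0.0815 0.1609] row [0.0382, 0.0033, 0.062] [-0.0, -0.0, -0.001] F [-0.2 -0.1 -2.4] M [0.46 0.63 0.01]
```

Emit:
nudge_tcp:
  increments: "0.006 0.0005 0.01 0 0 0;0.013 0.001 0.021 0 0 0;0.02 0.0015 0.032 0 0 0;0.0267 0.0021 0.0433 0 0 0;0.0304 0.0024 0.0493 0 0 0;0.0304 0.0024 0.0493 0 0 0"

```text
clock: 9.48
tcp_pos: [0.4568, 0.0826, 0.2081]
orientation: [0.26, 0.239, 0.931, -0.094]
wrist_force: [-3.6, 2.0, 11.6]
finger_gap: 0.0117
grip_force: 112.0
```

```bash
python3 -c "
from h import *
seat((.4558,.0808),.096,1.07);seat((.4558,.0808),.088,1.07)"
```

```text
foot now [0.4588 0.0818 0.1056] row [0.0064, -0.0014, 0.0073] [0.004, 0.006, -0.003] F [-3.6  2.  11.6] M [0.37 0.47 0.02]
foot now [0.4588 0.0818 0.1056] row [0.0106, -0.001, 0.0141] [0.004, 0.006, -0.003] F [-3.6  2.  11.6] M [0.37 0.47 0.02]
```

```bash
python3 -c "
from h import *
t,R,s=pose()
for v in ((-.0012,.0022,.005),(-.0012,.0022,-.006),(-.0012,.0022,-.013)): print(v,(R.T@np.array(v)).round(4))"
```

```text
(-0.0012, 0.0022, 0.005) [-0.0009  0.0011 -0.0054]
(-0.0012, 0.0022, -0.006) [0.0049 0.0016 0.0039]
(-0.0012, 0.0022, -0.013) [0.0087 0.002  0.0098]
```

Emit:
nudge_tcp:
  increments: "-0.0009 0.0011 -0.0054 0 0 0;0.002 0.0013 -0.001 0 0 0;0.0049 0.0016 0.0039 0 0 0;0.0049 0.0016 0.0039 0 0 0"

```text
clock: 9.98
tcp_pos: [0.4524, 0.0842, 0.1979]
orientation: [0.256, 0.238, 0.932, -0.096]
wrist_force: [1.9, 3.0, -4.2]
finger_gap: 0.0117
grip_force: 109.6
```

```bash
python3 -c "
from h import *
seat((.4546,.083),.088,1.07)"
```

```text
foot now [0.4535 0.0834 0.0954] row [0.003, 0.0006, 0.0068] [0.0, -0.002, 0.0] F [ 1.9  3.  -4.2] M [1.15 0.23 0.33]
```

Force is gone and the foot is at 0.095, so the socket is over the head. I'll go down further.

Emit:
nudge_tcp:
  increments: "0.0015 0.0003 0.003 0 0 0;0.0034 0.0006 0.006 0 0 0;0.0034 0.0006 0.006 0 0 0;0.0034 0.0006 0.006 0 0 0"

```text
clock: 10.48
tcp_pos: [0.4541, 0.0841, 0.1936]
orientation: [0.258, 0.238, 0.931, -0.096]
wrist_force: [-0.6, 1.7, 5.8]
finger_gap: 0.0116
grip_force: 111.0
```

```bash
python3 -c "
from h import *
seat((.4546,.083),.088,1.07)
t,R,s=pose();print('world-vertical in tool',(R.T@[0,0,1]).round(4))"
```

```text
foot now [0.4556 0.0831 0.0911] row [0.0021, -0.0003, 0.0023] [0.001, 0.003, -0.001] F [-0.6  1.7  5.8] M [0.6  0.39 0.11]
world-vertical in tool [-0.5264 -0.0549 -0.8485]
```

Emit:
nudge_tcp:
  increments: "0 0 0 0 0.05 0;-0.0003 0 0 0 0.1 0;-0.0005 0 0 0 0.15 0;-0.0006 0 0 0 0.2 0;-0.0006 0 0 0 0.2 0"

```text
clock: 11.1
tcp_pos: [0.4575, 0.0828, 0.1949]
orientation: [0.166, 0.248, 0.952, -0.072]
wrist_force: [6.6, -1.3, 0.2]
finger_gap: 0.0119
grip_force: 122.7
```

```bash
python3 -c "
from h import *
seat((.4546,.083),.088,1.07)"
```

```text
foot now [0.4418 0.0919 0.0939] row [0.0054, -0.0009, 0.0026] [0.001, -0.193, -0.003] F [ 6.6 -1.3  0.2] M [-0.1  -1.53  0.22]
```

Emit:
nudge_tcp:
  increments: "0 0 0 0 0.06 0;-0.0003 0 0 0 0.12 0;-0.0005 0 0 0 0.18 0;-0.0008 0 0 0 0.24 0;-0.001 0 0 0 0.3 0;-0.001 0 0 0 0.35 0;-0.001 0 0 0 0.35 0"

```text
clock: 11.98
tcp_pos: [0.4593, 0.0816, 0.1944]
orientation: [-0.002, 0.256, 0.966, -0.028]
wrist_force: [6.9, -2.2, 0.9]
finger_gap: 0.0119
grip_force: 121.0
```

```bash
python3 -c "
from h import *
seat((.4546,.083),.088,1.07,(0,.056,1))
c=env.read_camera('top');goto([.4546,.083,.191],1.07)"
```

```text
foot now [0.4602 0.081  0.0914] row [0.0048, -0.0007, 0.0034] [0.001, 0.01, -0.018] F [ 6.9 -2.2  0.9] M [-0.59 -2.17  0.06]
row [0.0046, -0.0009, 0.0034] [-0.055, 0.011, -0.018] j6 0.55 toolYyaw 1.052
```

Emit:
nudge_tcp:
  increments: "0 0 0 0 0.003 0.06;0 0 0 0 0.01 0.18;0 0 0 0 0.016 0.3;0 0 0 0 0.023 0.42;0 0 0 0 0.03 0.54;0 0 0 0 0.036 0.66;0 0 0 0 0.043 0.78;0 0 0 0 0.05 0.9"

```text
clock: 13.02
tcp_pos: [0.4581, 0.0794, 0.1944]
orientation: [-0.01, 0.653, 0.757, -0.022]
wrist_force: [5.4, -11.3, 2.8]
finger_gap: 0.0114
grip_force: 121.3
```

```bash
python3 -c "
from h import *
c=env.read_camera('top');s=pose()[2];print(s['wrist_force'],s['ft_torque']);goto([.4546,.083,.191],-.012)"
```

```text
[  5.14655011 -10.22947324   1.79595127] [-3.03451867 -1.50405194  0.30181502]
row [0.0042, -0.0027, 0.0034] [-0.047, 0.017, 0.155] j6 1.44 toolYyaw 0.143
```

Emit:
nudge_tcp:
  increments: "-0.002 0.001 0 0 0.004 0.08;-0.004 0.002 0 0 0.008 0.16;-0.004 0.002 0 0 0.013 0.24;-0.004 0.002 0 0 0.017 0.32;-0.004 0.002 0 0 0.019 0.36;-0.004 0.002 0 0 0.019 0.36"

```text
clock: 13.82
tcp_pos: [0.4578, 0.0766, 0.194]
orientation: [-0.016, 0.777, 0.629, -0.019]
wrist_force: [-0.2, -8.3, 7.4]
finger_gap: 0.0115
grip_force: 122.0
```

```bash
python3 -c "
from h import *
c=env.read_camera('top');np.savez('t6.npz',**c);s=pose()[2];print(s['wrist_force'],s['ft_torque']);goto([.4546,.083,.191],-.012)"
```

```text
[-0.73738896 -8.95426672  6.57406183] [-2.28914713  0.26043787  0.23647576]
row [0.0056, -0.0043, 0.0032] [-0.05, 0.005, -0.197] j6 1.77 toolYyaw -0.209
```

Emit:
nudge_tcp:
  increments: "-0.002 0.0 0 0 0.002 0.05;-0.004 0 0 0 0.005 0.1;-0.004 0 0 0 0.007 0.14;-0.004 0 0 0 0.007 0.14"

```text
clock: 14.38
tcp_pos: [0.4566, 0.0741, 0.1937]
orientation: [-0.018, 0.818, 0.574, -0.017]
wrist_force: [-0.9, -3.8, 5.9]
finger_gap: 0.0116
grip_force: 122.1
```

```bash
python3 -c "
from h import *
c=env.read_camera('top');s=pose()[2];print(s['wrist_force'],s['ft_torque']);goto([.4546,.083,.191],-.012)"
```

```text
[-1.32506815 -3.7647426   5.95290449] [-1.01631581  0.30327205  0.74096023]
row [0.0077, -0.0048, 0.0029] [-0.05, -0.002, -0.335] j6 1.9 toolYyaw -0.347
```

Torque rose to 0.74 Nm, so the near dog is on its stop. I'll back off within the play and lift.

Emit:
nudge_tcp:
  increments: "0 0 0 0 -0.003 -0.06;0 0 0 0 -0.006 -0.13;0 0 -0.004 0 -0.006 -0.13;0 0 -0.01 0 -0.006 -0.13;0 0 -0.018 0 -0.006 -0.13;0 0 -0.03 0 -0.006 -0.13;0 0 -0.05 0 -0.006 -0.13;0 0 -0.06 0 -0.006 -0.13"

```text
clock: 15.42
tcp_pos: [0.4595, 0.0752, 0.2544]
orientation: [-0.02, 0.779, 0.626, -0.017]
wrist_force: [0.0, 0.5, -4.0]
finger_gap: 0.0116
grip_force: 120.6
```

```bash
python3 -c "
from edge import *
c=tilt('b1.npz');p,R,s=pose();goto([.456,.075,.25],-.2)
g=cv2.cvtColor(c['image'],cv2.COLOR_RGB2GRAY)
for r in range(170,260,8): print(r,g[r,254:330:2].tolist())
for r in (0,-.1,.1):
  d=R@np.array([-np.sin(r),0.056,np.cos(r)]);b=p+R@[0,0,.003]
  print(r,'foot',proj(c,b+.1*d).round(1),'front',proj(c,b+.1*d+R@[.0145,0,0]).round(1),'socktop',proj(c,b+.078*d).round(1))
"
```

```text
tcp [0.4599 0.0751 0.2552] F [ 0.9 -0.5 -2.1] gap 0.0115 grip 120.5
profile 100..298 step3 [44, 46, 47, 45, 45, 58, 103, 107, 107, 107, 107, 106, 106, 106, 106, 106, 105, 88, 102, 114, 83, 49, 63, 71, 77, 77, 77, 78, 133, 83, 76, 77, 77, 76, 76, 75, 76, 76, 76, 76, 76, 76, 76, 75, 76, 76, 75, 75, 72, 59, 59, 59, 59, 59, 59, 59, 59, 59, 59, 59, 59, 59, 58, 58, 58, 58, 58]
row [-0.0009, -0.0035, 0.0054] [-0.05, 0.0, -0.018] j6 1.77 toolYyaw -0.218
170 [50, 48, 48, 51, 51, 61, 90, 105, 69, 64, 70, 72, 72, 71, 72, 72, 73, 73, 74, 73, 74, 74, 71, 66, 56, 55, 69, 72, 72, 72, 73, 73, 73, 73, 73, 72, 70, 71]
178 [84, 82, 82, 83, 85, 89, 89, 139, 66, 66, 70, 74, 74, 75, 76, 76, 75, 77, 78, 79, 77, 77, 72, 67, 60, 66, 58, 63, 72, 72, 72, 72, 72, 73, 72, 72, 72, 72]
186 [85, 89, 91, 98, 84, 81, 85, 76, 104, 122, 125, 117, 116, 115, 114, 116, 116, 119, 117, 117, 116, 118, 124, 123, 111, 61, 46, 46, 67, 94, 72, 69, 89, 88, 100, 119, 131, 131]
[... 928 characters left out ...]
71, 84, 89, 72, 63, 66, 63, 67, 68]
242 [86, 78, 74, 69, 71, 70, 60, 59, 54, 60, 67, 71, 73, 73, 74, 73, 73, 75, 77, 77, 76, 76, 71, 65, 51, 55, 58, 57, 63, 64, 70, 63, 64, 61, 60, 59, 62, 61]
250 [62, 65, 70, 69, 57, 59, 65, 59, 53, 51, 54, 56, 57, 58, 57, 57, 58, 59, 61, 60, 60, 60, 58, 56, 51, 56, 59, 57, 57, 58, 62, 60, 58, 59, 66, 64, 63, 62]
258 [70, 64, 68, 81, 91, 92, 91, 91, 80, 52, 54, 55, 57, 58, 57, 57, 58, 58, 60, 59, 59, 59, 58, 54, 53, 85, 91, 91, 91, 91, 82, 71, 71, 70, 71, 77, 78, 77]
0 foot [293.3 213.5] front [293.4 194.6] socktop [292.  224.8]
-0.1 foot [293.4 200.8] front [293.5 181.4] socktop [292.1 214.1]
0.1 foot [293.2 226.3] front [293.3 207.9] socktop [291.9 235.7]
```

```bash
python3 -c "
from h import *
goto([.614,.0815,.255],.92)"
```

```text
row [0.0395, 0.1489, -0.0073] [-0.045, -0.028, -1.137] j6 1.77 toolYyaw -0.218
```

Emit:
nudge_tcp:
  increments: "0.001 0.004 -0.001 -0.002 -0.001 -0.05;0.004 0.015 -0.003 -0.006 -0.003 -0.15;0.009 0.034 -0.005 -0.012 -0.007 -0.3;0.015 0.056 -0.007 -0.018 -0.011 -0.46;0.021 0.08 -0.007 -0.025 -0.015 -0.63;0.027 0.103 -0.007 -0.031 -0.02 -0.8;0.033 0.124 -0.007 -0.038 -0.024 -0.95;0.037 0.14 -0.007 -0.042 -0.026 -1.05"

```text
clock: 16.48
tcp_pos: [0.6045, 0.081, 0.2515]
orientation: [-0.003, 0.359, 0.933, -0.002]
wrist_force: [-0.6, 0.6, -2.1]
finger_gap: 0.0116
grip_force: 120.4
```

Emit:
nudge_tcp:
  increments: "0.002 0.006 0 0 0 -0.05;0.003 0.008 0 0 0 -0.087;0.003 0.008 0 0 0 -0.087;0.003 0.008 0 0 0 -0.087"

```text
clock: 16.98
tcp_pos: [0.6069, 0.0886, 0.2523]
orientation: [-0.003, 0.32, 0.947, -0.002]
wrist_force: [-0.4, -0.8, -3.8]
finger_gap: 0.0112
grip_force: 120.3
```

```bash
python3 -c "
from edge import *
goto([.614,.0815,.255],.92)
c=env.read_camera('wrist');np.savez('b2.npz',**c)
o=np.load('b1.npz')['image']
d=cv2.GaussianBlur(cv2.absdiff(o,c['image']),(3,3),0).max(2)
m=d<22
for r in range(110,300,5): print(r,''.join('#' if m[r,k] else '.' for k in range(230,345,2)))
p,R,s=pose();b=p+R@[0,0,.003];h=.0145
for q in ([.038,-.007,-.007],[.038,.007,-.007],[.038,-.007,.007],[h,-h,.1],[h,h,.1],[h,-h,.078],[h,h,.078],[-h,h,.078]): print(q,proj(c,b+R@np.array(q)).round(0))
"
```

```text
row [-0.01, -0.0014, -0.0028] [-0.006, -0.004, -0.001] j6 0.67 toolYyaw 0.919
110 ..................................########................
115 ..................................#.......................
120 ...........................#....####......................
125 .............................#....#.##....................
130 ...............................#.....###..................
135 .....................................####.................
140 ...................................#..####................
145 ....................................#######...............
150 ......................................#####...............
155 .......................................#####..............
160 .....................................##...................
165 ........
[... 1273 characters left out ...]
############################.........
270 .###.#####################################################
275 ####..#############################################.######
280 .####.#############################################......#
285 ####################################################.#####
290 #########################################################.
295 ######################################################....
[0.038, -0.007, -0.007] [267. 213.]
[0.038, 0.007, -0.007] [303. 213.]
[0.038, -0.007, 0.007] [269. 202.]
[0.0145, -0.0145, 0.1] [266. 193.]
[0.0145, 0.0145, 0.1] [306. 193.]
[0.0145, -0.0145, 0.078] [264. 202.]
[0.0145, 0.0145, 0.078] [308. 202.]
[-0.0145, 0.0145, 0.078] [307. 242.]
```

```bash
python3 -c "
from h import *
c=dict(np.load('b2.npz'));p,R,s=pose();b=p+R@[0,0,.003]
def P(q,sx,th,sz=0):
    A=Ro.from_euler('y',th).as_matrix(); return proj(c,b+R@(A@np.array(q)+[sx,0,sz])).round(0)
for sx in (0,.006,.012,.018):
  for th in (-.1,0,.1,.2,.3):
    print(sx,th,'end top',P([.038,.007,-.007],sx,th),'end bot',P([.038,.007,.007],sx,th),'sock bot',P([.0145,.0145,.1],sx,th),'sock top',P([.0145,.0145,.078],sx,th))
c2=env.read_camera('top');c3=env.read_camera('side')
np.savez('t7.npz',**c2);np.savez('s7.npz',**c3)
f=[.6069,.0886,.1523]
print('side foot',proj(c3,f).round(1),proj(c3,np.array(f)+[0,0,.1]).round(1))
g=cv2.cvtColor(c3['image'],cv2.COLOR_RGB2GRAY);u=proj(c3,np.array(f)+[0,0,.05]).astype(int)
for r in range(u[1]-34,u[1]+36,2): print(r,' '.join('%3d'%x for x in g[r,u[0]-24:u[0]+24:2]))
"
```

```text
0 -0.1 end top [303. 208.] end bot [301. 201.] sock bot [306. 205.] sock top [308. 213.]
0 0 end top [303. 213.] end bot [302. 202.] sock bot [306. 193.] sock top [308. 202.]
0 0.1 end top [304. 219.] end bot [302. 203.] sock bot [306. 180.] sock top [308. 192.]
0 0.2 end top [304. 225.] end bot [302. 206.] sock bot [307. 167.] sock top [309. 181.]
0 0.3 end top [304. 233.] end bot [303. 210.] sock bot [308. 155.] sock top [309. 171.]
0.006 -0.1 end top [303. 194.] end bot [301. 188.] sock bot [306. 198.] sock top [308. 204.]
0.006 0 end top [303. 198.] end bot [302. 188.] sock bot [306. 185.] sock top [308. 193.]
0.006 0.1 end top [304. 203.] end bot [302. 189.] sock bot [307. 172.] sock top [309. 183.]
0.006 0.2 end top [304. 210.] end bot [303. 192.] sock bot [307. 159.] sock top [309. 172.]
0.006 0.3 end top [305. 218.] end bot [303. 195.] sock bot [308. 146.] sock top [310. 162.]
0.012 -0.1 end top [303. 179.] end bot [302. 174.] sock bot [306. 190.] sock top [308. 196.]
0.012 0 end top [304. 183.] end bot [302. 174.] sock bot [306. 177.] sock top [308. 185.]
0.012 0.1 end top [
[... 3553 characters left out ...]

171 102  71  72  69  73  73  72  74  71  76  72  67  68  66  60  68  76  80  79  79  78  78  74  74
173 105  76  73  75  76  75  75  74  76  76  79  69  71  75  74  73  75  75  78  76  78  77  78  73
175 104  81  79  77  79  78  78  79  78  78  75  89  90  84  75  77  74  75  76  73  73  73  74  75
177 105  92  85  83  79  79  81  80  79  82 105 148 165 104  89  84  82  79  77  72  76  74  73  73
179  92 100 108 112  98  91  83  86  86  81 118 133 127 137  94  91  91  94  87  81  76  72  71  67
181 106  78  75  80  85 105  96  77  82  85  96 105 101  98 101 103 104 105 107 101  97 116 108  75
183 103  83  79  79  79  83 100 113  94 104 136 105  86  86 123 108 101 102  99  85 109 116 186 193
```

```bash
python3 -c "
from h import *
goto([.6171,.0769,.22],.92);goto([.6171,.0769,.206],.92)"
```

```text
row [-0.0152, -0.003, 0.0324] [-0.005, -0.004, -0.001] j6 0.67 toolYyaw 0.919
row [-0.0153, -0.0029, 0.0464] [-0.005, -0.004, -0.001] j6 0.67 toolYyaw 0.919
```

Emit:
nudge_tcp:
  increments: "-0.004 -0.001 0 0 0 0;-0.01 -0.002 0.006 0 0 0;-0.0152 -0.003 0.016 0 0 0;-0.0152 -0.003 0.026 0 0 0;-0.0152 -0.003 0.035 0 0 0;-0.0152 -0.003 0.041 0 0 0;-0.0152 -0.003 0.0455 0 0 0;-0.0152 -0.003 0.0455 0 0 0"

```text
clock: 18.12
tcp_pos: [0.6178, 0.0768, 0.207]
orientation: [-0.002, 0.32, 0.947, -0.002]
wrist_force: [1.8, -1.2, -1.5]
finger_gap: 0.0115
grip_force: 120.6
```

```bash
python3 -c "
from h import *
goto([.6171,.0769,.206],.92); s=pose()[2]; print(s['wrist_force'])"
```

```text
row [0.0006, -0.0003, 0.001] [-0.005, -0.002, -0.001] j6 0.65 toolYyaw 0.919
[ 1.79887126 -1.18200046 -1.48407553]
```

Emit:
nudge_tcp:
  increments: "0 0 0.003 0 0 0;0 0 0.006 0 0 0;0 0 0.009 0 0 0;0 0 0.009 0 0 0"

```text
clock: 18.62
tcp_pos: [0.6195, 0.0768, 0.2042]
orientation: [0.002, 0.32, 0.947, -0.001]
wrist_force: [-2.8, -1.9, 25.0]
finger_gap: 0.0119
grip_force: 124.4
```

```bash
python3 -c "
from h import *
c=env.read_camera('top');goto([.6171,.0769,.191],.92); s=pose()[2]; print(s['wrist_force'],s['ft_torque'])"
```

```text
row [0.002, -0.0013, 0.0132] [0.0, 0.005, -0.0] j6 0.65 toolYyaw 0.92
[-3.49127949 -1.58931426 23.62668   ] [-0.56285752  0.71773679 -0.00136917]
```

Emit:
nudge_tcp:
  increments: "0.0005 -0.001 -0.007 0 0 0;0.001 -0.002 -0.007 0 0 0;0.001 -0.002 -0.003 0 0 0;0.001 -0.002 0.0 0 0 0;0.001 -0.002 0.0 0 0 0"

```text
clock: 19.3
tcp_pos: [0.6178, 0.0756, 0.204]
orientation: [0.002, 0.32, 0.947, -0.001]
wrist_force: [-1.9, -2.0, 29.3]
finger_gap: 0.0114
grip_force: 125.2
```

```bash
python3 -c "
from h import *
c=env.read_camera('top');goto([.6171,.0769,.191],.92); s=pose()[2]; print(s['wrist_force'],s['ft_torque'])"
```

```text
row [0.0014, 0.0006, 0.013] [0.0, 0.005, -0.001] j6 0.65 toolYyaw 0.919
[-1.82028338 -2.4164826  28.36189626] [-0.71711148  0.47057143 -0.01507336]
```

```bash
python3 -c "
from h import *
c=dict(np.load('top3.npz'));
g=lambda u,v:(140+(u+.5)*.3-.5,150+(v+.5)*.3-.5)
h=cast(c,g(682,72),.106);n=cast(c,g(692,300),.106)
for z in (.08,.085,.09):
  e=cast(c,g(733,113),z)-h; print(z,'far',np.arctan2(e[1],e[0])+np.pi,np.hypot(*e[:2]))
  e=cast(c,g(633,277),z)-n; print('near',np.arctan2(e[1],e[0]),np.hypot(*e[:2]))
"
```

```text
0.08 far 1.001928073753402 0.04575396010634909
near 1.088169954858225 0.04117319256867173
0.085 far 0.971053916634061 0.04555994464510698
near 1.103460098430463 0.041436545318929534
0.09 far 0.9399456240623301 0.045409704400646615
near 1.1185536376791314 0.041709461813495004
```

Emit:
nudge_tcp:
  increments: "0.0003 -0.0005 -0.001 0 0 0.04;0.0006 -0.001 -0.001 0 0 0.09;0.0006 -0.001 0 0 0 0.09;0.0006 -0.001 0 0 0 0.09"

```text
clock: 19.85
tcp_pos: [0.6173, 0.0755, 0.2039]
orientation: [0.003, 0.362, 0.932, -0.0]
wrist_force: [-0.6, -1.4, 26.5]
finger_gap: 0.0122
grip_force: 125.0
```

```bash
python3 -c "
from h import *
s=pose()[2]; print(pose()[0],s['wrist_force'],s['ft_torque'])"
```

```text
[0.6173462  0.0754751  0.20388386] [-0.60629119 -1.42701825 26.50928567] [-0.60808619 -0.03358278  0.02077551]
```

Emit:
nudge_tcp:
  increments: "0 0 -0.001 0 0 -0.08;0 0 -0.001 0 0 -0.15;0 0 0 0 0 -0.18;0 0 0 0 0 -0.18"

```text
clock: 20.35
tcp_pos: [0.6173, 0.0751, 0.2037]
orientation: [0.003, 0.277, 0.961, -0.001]
wrist_force: [-1.0, -2.3, 26.5]
finger_gap: 0.0116
grip_force: 124.8
```

```bash
python3 -c "
from h import *
goto([.6171,.0769,.191],.97);s=pose()[2]; print(pose()[0],s['wrist_force'],s['ft_torque'])"
```

```text
row [0.0012, 0.0015, 0.0127] [0.0, 0.006, 0.039] j6 0.55 toolYyaw 1.009
[0.6173044  0.07505578 0.20371814] [-1.04159806 -2.29211022 26.48168056] [-0.7344364  -0.10903642 -0.0644819 ]
```

Emit:
nudge_tcp:
  increments: "0 -0.001 -0.003 0 0 0.04;-0.0005 -0.0026 -0.003 0 0 0.05;-0.0005 -0.0026 0 0 0 0.05;-0.0005 -0.0026 0 0 0 0.05"

```text
clock: 20.85
tcp_pos: [0.616, 0.073, 0.1981]
orientation: [0.0, 0.301, 0.954, -0.001]
wrist_force: [8.9, -1.4, 1.1]
finger_gap: 0.0116
grip_force: 121.0
```

```bash
python3 -c "
from h import *
goto([.6171,.0769,.191],.97);s=pose()[2]; print(pose()[0],s['wrist_force'],s['ft_torque'])"
```

```text
row [0.0014, 0.0038, 0.0071] [-0.001, 0.001, -0.011] j6 0.6 toolYyaw 0.959
[0.61604981 0.07303388 0.19810829] [ 8.86685935 -1.37131718  1.10821776] [-0.22445647 -2.25928067 -0.05241668]
```

Dropped in (z 0.198). Moving down to full depth.

Emit:
nudge_tcp:
  increments: "-0.0005 0.001 0.002 0 0 0;-0.001 0.002 0.004 0 0 0;-0.001 0.002 0.007 0 0 0;-0.001 0.002 0.007 0 0 0"

```text
clock: 21.35
tcp_pos: [0.618, 0.0733, 0.1926]
orientation: [0.001, 0.301, 0.954, -0.001]
wrist_force: [5.3, -4.0, 8.0]
finger_gap: 0.0118
grip_force: 122.1
```

```bash
python3 -c "
from h import *
goto([.6171,.0769,.191],.97);s=pose()[2]; print(pose()[0],s['wrist_force'],s['ft_torque'])"
```

```text
row [0.0028, 0.0024, 0.0016] [-0.002, 0.003, -0.011] j6 0.6 toolYyaw 0.959
[0.6180442  0.07330437 0.19263191] [ 5.34551624 -3.96436521  8.01270397] [-0.88611189 -1.52843522 -0.00709679]
```

Emit:
nudge_tcp:
  increments: "0 0 0 0 0 0.06;0.0005 0 0 0 0 0.18;0.001 -0.0005 0 0 0 0.3;0.0015 -0.001 0 0 0 0.42;0.002 -0.001 0 0 0 0.54;0.003 -0.0015 0 0 0 0.66;0.004 -0.002 0 0 0 0.78;0.005 -0.002 0 0 0 0.9"

```text
clock: 22.35
tcp_pos: [0.6127, 0.0732, 0.1928]
orientation: [0.002, 0.688, 0.726, -0.002]
wrist_force: [4.7, -8.4, 9.9]
finger_gap: 0.012
grip_force: 122.2
```

```bash
python3 -c "
from h import *
c=env.read_camera('top');s=pose()[2];print(pose()[0],s['wrist_force'],s['ft_torque']);goto([.6143,.08,.191],-.2)"
```

```text
[0.61252536 0.07314672 0.19278723] [ 3.81472537 -7.21324645 10.36776424] [-1.95880252 -1.32662645  0.10207645]
row [0.0068, 0.0021, 0.0017] [0.001, 0.006, 0.25] j6 1.51 toolYyaw 0.05
```

Emit:
nudge_tcp:
  increments: "-0.001 0 0 0 0 0.08;-0.002 0 0 0 0 0.16;-0.003 0 0 0 0 0.24;-0.003 0 0 0 0 0.28;-0.003 0 0 0 0 0.28"

```text
clock: 23.02
tcp_pos: [0.6116, 0.0718, 0.1926]
orientation: [0.001, 0.781, 0.625, -0.002]
wrist_force: [3.3, -2.7, 11.6]
finger_gap: 0.0116
grip_force: 122.3
```

```bash
python3 -c "
from h import *
c=env.read_camera('top');s=pose()[2];print(pose()[0],s['wrist_force'],s['ft_torque']);goto([.6143,.08,.191],-.2)"
```

```text
[0.61157966 0.07177486 0.19256498] [ 2.8927316  -2.63976928 10.03600164] [-0.6897118  -0.65009518  0.1074017 ]
row [0.0086, 0.0009, 0.0015] [-0.001, 0.003, -0.021] j6 1.78 toolYyaw -0.221
```

Emit:
nudge_tcp:
  increments: "0 0 0 0 0 0.06;0 0 0 0 0 0.12;0 0 0 0 0 0.16;0 0 0 0 0 0.16"

```text
clock: 23.58
tcp_pos: [0.611, 0.0719, 0.1925]
orientation: [0.0, 0.828, 0.561, -0.002]
wrist_force: [-0.1, -3.7, 12.2]
finger_gap: 0.0116
grip_force: 123.3
```

```bash
python3 -c "
from h import *
c=env.read_camera('top');s=pose()[2];print(pose()[0],s['wrist_force'],s['ft_torque']);goto([.6143,.08,.191],-.2)"
```

```text
[0.6109843  0.07193498 0.19246638] [ 1.26314092 -2.77680093 10.48974855] [-0.68270533 -0.19951393  1.0217049 ]
row [0.0087, 0.0001, 0.0014] [-0.002, 0.004, -0.179] j6 1.94 toolYyaw -0.379
```

Torque is 1.02 Nm, so the far dog is home. I'll back off and lift, then verify both dogs.

Emit:
nudge_tcp:
  increments: "0 0 0 0 0 -0.07;0 0 0 0 0 -0.15;0 0 -0.004 0 0 -0.15;0 0 -0.012 0 0 -0.15;0 0 -0.022 0 0 -0.15;0 0 -0.04 0 0 -0.15;0 0 -0.065 0 0 -0.15;0 0 -0.085 0 0 -0.15"

```text
clock: 24.62
tcp_pos: [0.6088, 0.0731, 0.2748]
orientation: [-0.003, 0.784, 0.621, -0.005]
wrist_force: [0.6, 0.7, -2.4]
finger_gap: 0.0118
grip_force: 120.4
```

```bash
python3 -c "
from h import *
goto([.53,.16,.3],.147); c=env.read_camera('side'); s=pose()[2]; print(pose()[0],s['wrist_force'],s['finger_gap'])"
```

```text
row [0.0665, -0.0969, -0.0244] [-0.011, 0.001, -0.378] j6 1.79 toolYyaw -0.231
[0.60980207 0.07305872 0.27774338] [ 0.53553681 -0.07399437 -0.10923529] 0.01154063063954413
```

Emit:
nudge_tcp:
  increments: "0.002 -0.003 -0.002 0 0 -0.02;0.008 -0.012 -0.006 -0.001 0 -0.06;0.018 -0.026 -0.012 -0.003 0 -0.12;0.03 -0.044 -0.018 -0.005 0 -0.19;0.042 -0.062 -0.022 -0.007 0 -0.26;0.054 -0.078 -0.024 -0.009 0 -0.32;0.063 -0.091 -0.024 -0.01 0 -0.36;0.0665 -0.097 -0.024 -0.011 0 -0.378"

```text
clock: 25.68
tcp_pos: [0.5304, 0.1603, 0.2998]
orientation: [0.002, 0.652, 0.758, 0.0]
wrist_force: [0.2, -0.5, -2.6]
finger_gap: 0.0117
grip_force: 120.5
```

Emit:
nudge_tcp:
  increments: "0 0 0 0 0 0;0 0 0 0 0 0"

```text
clock: 25.92
tcp_pos: [0.5317, 0.1591, 0.2999]
orientation: [0.003, 0.653, 0.757, 0.001]
wrist_force: [-0.0, 0.3, -2.7]
finger_gap: 0.0114
grip_force: 120.5
```

```bash
python3 -c "
from h import *
t=env.read_camera('top');w=env.read_camera('wrist');sd=env.read_camera('side');np.savez('t8.npz',**t);np.savez('w8.npz',**w);np.savez('s8.npz',**sd)
print(pose()[0])
o=dict(np.load('top3.npz'))
g=cv2.cvtColor(t['image'],cv2.COLOR_RGB2GRAY)
for X in ((.6143,.0815,.1),(.4546,.0833,.1),(.4946,.083,.085),(.5743,.082,.085)): print(proj(t,X).round(0),proj(w,X).round(0))
a=t['image'][165:258,318:372]
hsv=cv2.cvtColor(a,cv2.COLOR_RGB2HSV);S,V=hsv[...,1],hsv[...,2]
for r in range(0,93,2): print(165+r,''.join('#' if V[r,k]<110 else ('+' if V[r,k]<160 else ('.' if V[r,k]<215 else 'W')) for k in range(54)))
"
```

```text
[0.53172334 0.15904816 0.29987912]
[344. 171.] [348. 257.]
[347. 240.] [204. 237.]
[345. 223.] [243. 236.]
[344. 190.] [312. 246.]
165 ##+.WWWWWWWWWWWWWWWWWWWWWWWWWW.WWWWWWWWWWWWWWWWWWWWWWW
167 ###..WWWWWWWWWWWWWWWWWWWWWWWWW.WWWWWWWWWWWWWWWWWWWWWWW
169 ###+.WWWWWWWWWWWWWWWWWWWWWWWW..WWWWWWWWWWWWWWWWWWWWWWW
171 ###+.WWWWWWWWWWWWWWWWWWWWWWWWWWWWWWWWWWWWWWWWWWWWWWWWW
173 #+#+..WWWWWWWWWWWWWWWWWWWWWWWWWWWWWWWWWWWWWWWWWWWWWWWW
175 ####..WWWWWWWWWWWWWWWWWWWWW.WWWWWWWWWWWWWWWWWWWWWWWWWW
177 ####+..WWWWWWWWWWWW.......WWWWWWWWWWWWWWWWWWWWWWWWWWWW
179 ####+..W..................WWWWWWWWWWWWWWWWWWWWWWWWWWWW
181 ####+.......................WWWWWWWWWWWWWWWWWWWWWWWWWW
183 ####+......................WWWWWWWWWWWWWWWWWWWWWWWWWWW
185 ####+......................WWWWWWWWWWWWWWWWWWWWWWWWWWW
187 ####
[... 1415 characters left out ...]
.+#+++++++...............WWWWWWWWWWWWWWWWWWWWWWWWWW
237 ##+.+#+++++++................WWWWWWWWWWWWWWWWWWWWWWWWW
239 ##+.+#+++++++...............W.WWWWWWWWWWWWWWWWWWWWWWWW
241 ##+.+#+++++++...............WWWWWWWWWWWWWWWWWWWWWWWWWW
243 ##+.+#+++++++................WWWWWWWWWWWWWWWWWWWWWWWWW
245 ###.+#+++++++................WWWWWWWWWWWWWWWWWWWWWWWWW
247 ###.+#+++++++................WWWWWWWWWWWWWWWWWWWWWWWWW
249 ++#.+##+++++++................WWWWWWWWWWWWWWWWWWWWWWWW
251 ++#.+##+++++++................WWWWWWWWWWWWWWWWWWWWWWWW
253 .+#..##+++++++................WWWWWWWWWWWWWWWWWWWWWWWW
255 .+#..##+++++++..............W.WWWWWWWWWWWWWWWWWWWWWWWW
257 +++####+++++++................WWWWWWWWWWWWWWWWWWWWWWWW
```

```bash
python3 -c "
from h import *
w=dict(np.load('w8.npz'));V=cv2.cvtColor(w['image'],cv2.COLOR_RGB2HSV)[...,2]
for r in range(205,275,2): print(r,''.join('#' if v<75 else '+' if v<110 else '-' if v<140 else '.' if v<200 else ' ' for v in V[r,185:375:2]))
for n,h,s in (('near',(.4546,.0833),1),('far',(.6143,.0815),-1)):
  for k in (.0,.02,.05): print(n,k,proj(w,(h[0]+s*k,h[1]-s*k*.012,.09)).round(0), 'if 0.3 short',proj(w,(h[0]+s*k*np.cos(.3),h[1]+s*k*np.sin(.3),.09)).round(0))
print(proj(w,(.482,.082,.072)),proj(w,(.586,.081,.072)))
"
```

```text
205 +++++++....-+--++++++--++++.             -###+++++++++++++##++#+-------................--...+++
207 +++++++....-+-++++++++--+++              -###+++++++++++++##++++-------.....................-+-
209 +++++++....---+++++++++-+++              -###+++++++++++++##+++---------...................--+-
211 +++++++.....-++++++++++-+++              -###+++++++++++++##+++    ....-...................---+
213 ++++++-.....+++++++++++-+++              .###+++++++++++++####+          ...................---
215 ++++++-....--.-++++++++-++-              .###+++++++++++++####+          -------............---
217 ++++++-..... .. .-++++----.              .###+++++++++++++#####         .---++---...........---
219 +++-++-....++##.. .+++ ...               .###+++++++++++++#####         .++--.---.........-..--
221 ++++++-..+#+++###...+. ...               .###+++++++++++++####+         --......--.............
223 ++++++-.-+.. ..++##++.....               .####++++++++++++####+         -.---+--.-..........-..
225 ++++++..----....-++#####+---.            .####++++++++++++####+         --++++++-..............

[... 2032 characters left out ...]
+++######++++++#################++++++######+---..---...  ..------+
269 ++++++++++++++++++++++++++++++#######++++++#################++++++#######+---.--.-.........----
271 ++++++++++++++++++++++++++++++#######++++++#################++++++#######+---.-...........-----
273 ++++++++++#+++++++++++++++++++#######++++++#################++++++#######+---........-...-.---+
near 0.0 [206. 233.] if 0.3 short [206. 233.]
near 0.02 [224. 235.] if 0.3 short [224. 230.]
near 0.05 [251. 239.] if 0.3 short [251. 226.]
far 0.0 [346. 253.] if 0.3 short [346. 253.]
far 0.02 [329. 250.] if 0.3 short [329. 255.]
far 0.05 [303. 247.] if 0.3 short [303. 259.]
[233.33254293 230.78341347] [320.38826976 243.21521487]
```

Both dogs point along the frame axis over the block: near to (253,237), far to about (303,247). Now I'll check how the key sits in the hand.

```bash
python3 -c "
from h import *
w=dict(np.load('w8.npz'));
d1=cv2.GaussianBlur(cv2.absdiff(w['image'],np.load('b2.npz')['image']),(3,3),0).max(2)
V=cv2.cvtColor(w['image'],cv2.COLOR_RGB2HSV)[...,2]
for r in range(150,214,3): print(r,''.join('#' if v<75 else '+' if v<110 else '-' if v<140 else '.' if v<200 else ' ' for v in V[r,250:330:2]),''.join('#' if v<25 else '.' for v in d1[r,250:330:2]))
s=dict(np.load('s8.npz'));p,R,_=pose();b=p+R@[0,0,.003]
print('bar',proj(s,b).round(1),'foot',proj(s,b+[0,0,-.1]).round(1)); 
V=cv2.cvtColor(s['image'],cv2.COLOR_RGB2HSV)[...,2];u=proj(s,b+[0,0,-.05]).astype(int)
for r in range(u[1]-30,u[1]+38,2): print(r,''.join('#' if v<60 else '+' if v<85 else '-' if v<110 else '.' if v<150 else ' ' for v in V[r,u[0]-30:u[0]+30]))
print(u-30)
"
```

```text
150 +++#++++++++#####+++++-+--++++++++++++++ ....................................#...
153 +++++###++++++#+++-------++++++++++++--- .....................................#..
156 +++++++++++++++++--..-----++-+++++++++++ ......................................#.
159 +++++++++-+++++++++-----+-++++++++++++++ .......................................#
162 +++++++++-++++#########+++-++++++++++-++ ........................................
165 +--++-+++++###############++++++++++++++ ............##############..............
168 +--++++++++###+++++++++++##+++++++++++++ ...........################.............
171 +++++----+##++++++++++++++#+++++++++++++ ..........#################.............
174 ++#+##++++##++++++++++++++#+++++++++++++ ..........#################.............
177 ...----+++##++++++++++++++#+++++++++++++ ..........#################.............
180 ..-+++++++#++++++++++++++++-----++-+++++ ........###################.............
183 +++---###+--------------..-+##+#+++++--+ .........##################.............
186 +++----+++--------------.--###-..--+++++ ....###################
[... 2348 characters left out ...]
-+++++++++++++++-....... ...............
170 ++++-+++++------.----+++++++++++++++-...---... .............
172 ++++++++++--++++-----++++++++++++++--.--.-----.  ...........
174 -++-+-+-+-++---+---++++++++++++++--.---------..   ..........
176 --+----+-+----+---.  .----+++-++--------------..............
178 ---------------..      .--------++-------------.  ..........
180 ----...--------...   ..-----------------------..  ..........
182 ------------+--....--+-..----....-....     .-..  .-.........
184 -------+++-----...--+-.........-.                .-.........
186 -------+------..-++++-.........                      ----...
188 -------------.   .-++----..........                ..-----+-
[265 122]
```

The key hasn't moved in the hand. Its bar sits about 12 mm toward tool +x, because the earlier sideways move with the foot below the prongs caught a prong. I'll return from the front, hang it, then regrasp centrally if needed.

```bash
python3 -c "
from h import *
goto([.463,.165,.27],.147);goto([.463,.2528,.27],.147)"
```

```text
row [0.016, -0.0672, 0.0296] [0.004, 0.003, -0.0] j6 1.57 toolYyaw 0.147
row [0.1029, -0.0544, 0.0293] [0.004, 0.003, -0.0] j6 1.57 toolYyaw 0.147
```

Emit:
nudge_tcp:
  increments: "0.001 -0.01 0.004 0 0 0;0.005 -0.03 0.01 0 0 0;0.01 -0.05 0.02 0.002 0.002 0;0.02 -0.064 0.029 0.004 0.003 0;0.04 -0.063 0.029 0.004 0.003 0;0.062 -0.06 0.029 0.004 0.003 0;0.083 -0.056 0.029 0.004 0.003 0;0.097 -0.0545 0.029 0.004 0.003 0"

```text
clock: 27.08
tcp_pos: [0.4628, 0.2479, 0.2704]
orientation: [0.0, 0.653, 0.757, -0.0]
wrist_force: [0.3, -0.2, -3.1]
finger_gap: 0.0116
grip_force: 120.5
```

Emit:
nudge_tcp:
  increments: "0.004 0 0.005 0 0 0;0.006 0 0.015 0 0 0;0.006 0 0.025 0 0 0;0.006 0 0.033 0 0 0;0.006 0 0.036 0 0 0"

```text
clock: 27.7
tcp_pos: [0.4621, 0.2528, 0.2336]
orientation: [-0.0, 0.653, 0.757, -0.001]
wrist_force: [0.3, -0.5, -2.2]
finger_gap: 0.0115
grip_force: 120.4
```

```bash
python3 -c "
from h import *
w=env.read_camera('wrist')
V=cv2.cvtColor(w['image'],cv2.COLOR_RGB2HSV)[...,2];
goto([.5315,.2528,.234],.147)
for y,x in ((.2587,.5306),):
  S=np.array([x,y,.2]);X=np.array([-.147,.989,0]);Y=np.array([.989,.147,0])
  for k in (-.024,.024): print('tip',proj(w,S+k*X-.021*Y+[0,0,.01]).round(0),'root',proj(w,S+k*X+.05*Y+[0,0,-.01]).round(0))
for r in range(100,300,5): print(r,''.join('#' if v<60 else '+' if v<85 else '-' if v<110 else '.' if v<150 else ' ' for v in V[r,250:450:2]))
"
```

```text
row [-0.0102, 0.0686, -0.0004] [-0.001, 0.0, 0.0] j6 1.77 toolYyaw 0.147
tip [374. 313.] root [485. 292.]
tip [382. 230.] root [503. 216.]
100 #####++##++#+#+++++++++++++++-..-..---.-.---+######+++++----#####+++++++++++....-#+-####+-..........
105 +++++++++#####++++++++++++##++-.....-....----++--+++-------++######++++++++++......+####+-..........
110 ######+++++++++++++++++++++++++......---.------+++++------------+++++-         .....####--..........
115 +###############++++--+++++---+-....--...--+---+++-+++----+-+----++++-         ....-###+-.-.........
120 #+#####+########++++++++++++++++...--------------++----------------#-.        .....+###+-...........
125 #############+++++++++++++++++++--...---.-----++-------------------+-         .....####+-...........
130 #########+##++++#
[... 2848 characters left out ...]
..-######-.-..--.....-------------------.-----....-----..-...----.....
270 ####+.....+#++++++++++++++#+.....+######-.----......------------------.--.--....------------...  ...
275 ####-.....###+++++++++++++##.....-#######+++++---........-..----.------..-........--.--....--..  ...
280 ###+-....-###++++++++++++###-.....+######+.....    ....----+++++++++-----..---..-----------...---...
285 ###-.....-###++++++++++++###-.....-#######.........---...           ....----+++++++---......---.....
290 ###-.....+###++++++++++++###+.....-#######+.........-+++.....   +#+---------------------+++++-..-...
295 ######-..+###++++++++++++###+..-###########+.................-##++--.........................----+++
```

Emit:
nudge_tcp:
  increments: "-0.001 0.005 -0.003 0 0 0;-0.003 0.018 -0.003 0 0 0;-0.005 0.034 -0.003 0 0 0;-0.0075 0.05 -0.003 0 0 0;-0.0095 0.063 -0.003 0 0 0;-0.0102 0.0686 -0.003 0 0 0;-0.0102 0.0686 -0.003 0 0 0"

```text
clock: 28.62
tcp_pos: [0.5321, 0.2532, 0.2373]
orientation: [-0.0, 0.653, 0.757, -0.0]
wrist_force: [0.0, 1.0, -3.7]
finger_gap: 0.0118
grip_force: 120.4
```

```bash
python3 -c "
from h import *
c=env.read_camera('side');goto([.5315,.2528,.205],.147);print(pose()[0],pose()[2]['wrist_force'])"
```

```text
row [-0.0004, -0.0002, 0.0324] [-0.001, 0.0, 0.001] j6 1.73 toolYyaw 0.148
[0.53161718 0.25321466 0.23735169] [-0.01590947  0.23820182 -2.83579293]
```

Emit:
nudge_tcp:
  increments: "0 0 0.006 0 0 0;0 0 0.014 0 0 0;0 0 0.022 0 0 0;0 0 0.029 0 0 0;0 0 0.032 0 0 0;0 0 0.032 0 0 0"

```text
clock: 29.42
tcp_pos: [0.5316, 0.2532, 0.2076]
orientation: [0.0, 0.653, 0.757, 0.001]
wrist_force: [-4.2, -2.6, 8.8]
finger_gap: 0.0117
grip_force: 122.3
```

```bash
python3 -c "
from h import *
c=env.read_camera('side');print(pose()[0],pose()[2]['wrist_force'],pose()[2]['ft_torque'])"
```

```text
[0.53160656 0.25318098 0.20757736] [-3.63108237 -2.40139547  8.71913717] [-0.1955486   0.89047809  0.15710043]
```

On the prongs (force +9 N at z 0.207). I'll ease and release.

Emit:
nudge_tcp:
  increments: "0 0 -0.001 0 0 0;0 0 -0.001 0 0 0"

```text
clock: 29.72
tcp_pos: [0.5317, 0.2532, 0.2077]
orientation: [0.0, 0.653, 0.757, 0.0]
wrist_force: [-3.7, -2.2, 7.2]
finger_gap: 0.0115
grip_force: 121.6
```

Emit:
nudge_tcp:
  increments: "0 0 0 0 0 0;0 0 0 0 0 0;0 0 0 0 0 0;0 0 0 0 0 0"
  finger_gap: 0.04
  clamp_n: 60

```text
clock: 30.22
tcp_pos: [0.5318, 0.2533, 0.2063]
orientation: [0.0, 0.653, 0.757, -0.0]
wrist_force: [0.0, -0.2, -0.7]
finger_gap: 0.0401
grip_force: 0.0
```

Emit:
nudge_tcp:
  increments: "0 0 -0.01 0 0 0;0 0 -0.03 0 0 0;0 0 -0.05 0 0 0;0 0 -0.064 0 0 0;0 0 -0.064 0 0 0;0 0 -0.064 0 0 0"

```text
clock: 30.98
tcp_pos: [0.5316, 0.2532, 0.27]
orientation: [-0.0, 0.653, 0.757, -0.0]
wrist_force: [-0.1, 0.2, -0.8]
finger_gap: 0.0401
grip_force: 0.0
```

```bash
python3 -c "
from h import *
w=env.read_camera('wrist');np.savez('w9.npz',**w)
p,R,_=pose();print(p)
V=cv2.cvtColor(w['image'],cv2.COLOR_RGB2HSV)[...,2]
for r in range(100,300,4): print(r,''.join('#' if v<60 else '+' if v<85 else '-' if v<110 else '.' if v<150 else ' ' for v in V[r,240:400:2]))
o=np.load('w2.npz');print('now',proj(w,(.5306,.2587,.207)))
"
```

```text
[0.53141928 0.25315369 0.26971176]
100 +++####+#+########+++++++++++####++++++-        ...-....---.---...---..#####..-.
104 ++-++##++###++####+++++++++++#####-++++-       .........---..--..----.-####+.--.
108 ##+####++#########+++++++++++#####+++++.       ......-..---.---..----.-####+.-..
112 ###+++#++++++++++#++++++++++++++++++++++++++++---------------------------##-....
116 +++++++#+++++++++-............++++++++++++++++-.........................+##-....
120 +###+#############+++++++++++######+++#-......+-----------------------++###..-..
124 ##################+++++++++++##########-     ..........---..--....--..####+..-..
128 ##########
[... 2972 characters left out ...]
....................-+++-..-..       +####-----+#####---...-#-...        
272 ####.................................       +####+-----#######--...---..        
276 ###+        ..........................      ######------######+---......        
280 ####-......                ...........      #######-----+######---.....         
284 ####-....................          ....     #######+-----+######---....         
288 ####    ..................................--########------#######--....         
292 ###-                  .................-----########+------#######.....         
296 ###                                 ...-....+########....-+#######+....         
now [284.43461196 226.24177398]
```

The key hangs, but about 6 mm toward +y relative to the prongs (prong rows 184/252, bar end at row 160). I'll regrasp at its centre, lift slightly and shift it back.

```bash
python3 -c "
from h import *
goto([.5297,.2646,.203],.147)"
```

```text
row [0.0116, 0.0001, 0.0667] [-0.001, 0.0, 0.001] j6 1.73 toolYyaw 0.148
```

Emit:
nudge_tcp:
  increments: "0.004 0 0 0 0 0;0.0117 0 0 0 0 0;0.0117 0 0.03 0 0 0;0.0117 0 0.055 0 0 0;0.0117 0 0.0667 0 0 0;0.0117 0 0.0667 0 0 0"

```text
clock: 31.78
tcp_pos: [0.5296, 0.2649, 0.2032]
orientation: [-0.0, 0.653, 0.757, -0.001]
wrist_force: [0.4, 0.1, 0.5]
finger_gap: 0.0398
grip_force: 0.0
```

Emit:
nudge_tcp:
  increments: "0 0 0 0 0 0;0 0 0 0 0 0;0 0 0 0 0 0;0 0 0 0 0 0"
  finger_gap: 0
  clamp_n: 110

```text
clock: 32.28
tcp_pos: [0.5309, 0.2651, 0.2053]
orientation: [0.001, 0.653, 0.757, 0.001]
wrist_force: [0.5, 0.1, 6.7]
finger_gap: 0.012
grip_force: 107.9
```

Emit:
nudge_tcp:
  increments: "0 0 -0.004 0 0 0;0 0 -0.008 0 0 0;-0.003 0 -0.008 0 0 0;-0.0062 0 -0.008 0 0 0;-0.0062 0 -0.008 0 0 0;-0.0062 0 -0.003 0 0 0;-0.0062 0 0.0 0 0 0;-0.0062 0 0.0 0 0 0"

```text
clock: 33.28
tcp_pos: [0.531, 0.2587, 0.2053]
orientation: [0.001, 0.653, 0.757, 0.001]
wrist_force: [-3.0, -1.2, 6.6]
finger_gap: 0.012
grip_force: 108.8
```

Emit:
nudge_tcp:
  increments: "0 0 0 0 0 0;0 0 0 0 0 0;0 0 0 0 0 0;0 0 0 0 0 0"
  finger_gap: 0.04
  clamp_n: 60

```text
clock: 33.78
tcp_pos: [0.531, 0.2587, 0.2037]
orientation: [0.0, 0.653, 0.757, -0.0]
wrist_force: [0.7, 0.7, -0.0]
finger_gap: 0.0402
grip_force: 0.0
```

Emit:
nudge_tcp:
  increments: "0 0 -0.01 0 0 0;0 0 -0.03 0 0 0;0 0 -0.05 0 0 0;0 0 -0.067 0 0 0;0 0 -0.067 0 0 0;0 0 -0.067 0 0 0"

```text
clock: 34.52
tcp_pos: [0.5309, 0.2587, 0.2705]
orientation: [-0.0, 0.653, 0.757, -0.0]
wrist_force: [0.4, -0.5, 0.2]
finger_gap: 0.0399
grip_force: 0.0
```

```bash
python3 -c "
from h import *
w=env.read_camera('wrist');np.savez('w10.npz',**w)
p,R,_=pose();print(p)
V=cv2.cvtColor(w['image'],cv2.COLOR_RGB2HSV)[...,2]
for r in range(130,300,3): print(r,''.join('#' if v<60 else '+' if v<85 else '-' if v<110 else '.' if v<150 else ' ' for v in V[r,240:400:2]))
w2=dict(np.load('w2.npz'));V=cv2.cvtColor(w2['image'],cv2.COLOR_RGB2HSV)[...,2]
print('initial')
for r in range(130,300,5): print(r,''.join('#' if v<60 else '+' if v<85 else '-' if v<110 else '.' if v<150 else ' ' for v in V[r,240:400:2]))
S=(.5306,.2587,.207);print(proj(w,S),proj(w2,S))
"
```

```text
[0.53062574 0.25862708 0.27015039]
130 ####++############+++++++++++##########+-----------------------------+####-.... 
133 ##################+++++++++++#########+-.............-.----.--..----.+####..-.. 
136 ##########+#######++++++++++++########+..............------.--..----.+####..-.. 
139 ######################################+..............-.---.---..----.--+#+.--.  
142 ######################################+. ............-.---.---.----......---..  
145 ##-###################################+. ..........-.----..--..----...........  
148 #+########+#######################++##+. ............----..--..----...........  
151 #########
[... 6490 characters left out ...]
-+++++-------+###----------------------+#+....   
265 ####--..+#++#+-......-+----------.     .....####+-----####+---------####-.-.    
270 ####-...------.......-+---------+-....      +####+-----######--.---..+##....    
275 ####..................  ....... .......     ######------######.-----..-+....    
280 ####              ....+----------.......    #######-----+######+-.----......    
285 ####-...............                .....   #######+-----+######+-----.....     
290 #### ....................................  .########------+######-.---.....     
295 ###                    ...................--#########------+######-........     
[284.24089689 234.14144838] [291.51947055 232.54258563]
```

The key hangs level across both prongs: bar rows 178–277, prongs 191/258, within about 4 mm of where it started. I'll retreat and do a final check with the top camera.

Emit:
nudge_tcp:
  increments: "0 0 -0.02 0 0 0;0 0 -0.05 0 0 0;-0.03 -0.01 -0.07 0 0 0;-0.08 -0.02 -0.07 0 0 0;-0.13 -0.03 -0.07 0 0 0;-0.18 -0.05 -0.07 0 0 0;-0.23 -0.07 -0.07 0 0 0;-0.28 -0.09 -0.07 0 0 0"

```text
clock: 35.58
tcp_pos: [0.4822, -0.033, 0.34]
orientation: [-0.0, 0.653, 0.757, -0.0]
wrist_force: [0.6, 0.2, -0.1]
finger_gap: 0.04
grip_force: 0.0
```

Emit:
nudge_tcp:
  increments: "-0.05 -0.01 0 0 0 0;-0.10 -0.02 0 0 0 0;-0.15 -0.03 0 0 0 0;-0.2 -0.04 0 0 0 0;-0.2 -0.04 0 0 0 0"

```text
clock: 36.2
tcp_pos: [0.4723, -0.2383, 0.3392]
orientation: [-0.001, 0.655, 0.756, -0.0]
wrist_force: [-0.3, 2.1, 0.4]
finger_gap: 0.0401
grip_force: 0.0
```

```bash
python3 -c "
from h import *
t=env.read_camera('top');np.savez('t9.npz',**t)
o=cv2.cvtColor(cv2.imread('pics/top0.png'),cv2.COLOR_BGR2RGB)
d=(cv2.absdiff(o,t['image']).max(2)>40).astype(np.uint8);d=cv2.morphologyEx(d,cv2.MORPH_OPEN,np.ones((2,2)))
n,_,st,_=cv2.connectedComponentsWithStats(d);print(st[1:][st[1:,4]>15].tolist())
V=cv2.cvtColor(t['image'],cv2.COLOR_RGB2HSV)[...,2]
for r in range(164,258,2): print(r,''.join('#' if v<90 else '+' if v<120 else '-' if v<150 else '.' if v<200 else ' ' for v in V[r,318:370]))
V=cv2.cvtColor(t['image'],cv2.COLOR_RGB2GRAY);V0=cv2.cvtColor(o,cv2.COLOR_RGB2GRAY)
for r in range(196,216,2): print(r,''.join('#' if v<60 else '+' if v<90 else '.' for v in V[r,240:295]),''.join('#' if v<60 else '+' if v<90 else '.' for v in V0[r,240:295]))
"
```

```text
[[341, 175, 22, 15, 163], [557, 181, 3, 8, 16], [340, 186, 11, 11, 105], [548, 194, 12, 7, 51], [281, 198, 5, 6, 23], [246, 204, 5, 5, 20], [341, 220, 11, 11, 107], [322, 232, 14, 14, 134], [389, 274, 28, 57, 810], [300, 337, 29, 28, 397], [336, 339, 7, 17, 78], [349, 341, 65, 29, 912], [290, 347, 264, 73, 9688], [294, 350, 9, 8, 45], [400, 357, 19, 9, 71], [382, 362, 5, 5, 17], [553, 370, 7, 42, 188], [378, 385, 9, 4, 27], [457, 384, 12, 8, 46], [465, 390, 5, 4, 17], [501, 395, 13, 8, 43], [515, 399, 10, 5, 24], [526, 402, 13, 5, 30], [544, 407, 10, 4, 21]]
164 -------.----.-...... ........................ ..... 
166 --.--------........... .........-.-............. ...
168 -.........         ...         ...          ........
170 -  ....                -..     .      ..... ........
172 +
[... 2905 characters left out ...]
....
204 .................................++++++++++++.+++...... ....................................+++++++++.+++......
206 .....+................++++++++++++++++...++.++++++..... ......+.+...............+++++.+..+++++..........++.....
208 +++++......+++++.++++++...++++++++++++...++.++..++...+. +++...........++++++..+++....+++++.+............++.....
210 .++..+..++.+#+......+++++++++++++++++++..+..+..++++.++. ...........+#+........++++++++++++++..+.........++.....
212 ...+++......+#....++++++++++.....++++++++.......+.++... ............+#....+...+++++...........++++.............
214 +..+++...+..+#+...+++..........++++++.+++++++++++.++.++ ............+#+...+.+++..........++++.++++....+++..+.++
```

Both dogs lie straight along the frame axis over the block (columns 341–351, tips at rows 194 and 220). The block, the other tools and the bystanders show no change. The key hangs on its hook, about 4 mm to one side of where it was. Handing in.

```bash
python3 -c "
from workcell import env
print(env.hand_in())"
```

```text
the job is handed in; nothing more can be done
None
```

I handed the job in at about 36 s on the clock: both clamp dogs are home over the upper mould half, and the large key is back on the right hook, about 4 mm to one side of where it first hung; nothing else shows as moved in the top view.

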